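# Jar pyramid for the bottle display

## Task

Set up the bottle display: take every green jar out of the black crate and build them up as a neat pyramid on the four jars waxed to the wooden board, each lying in a gap between two jars of the row below, lengthwise the same way and with its ends about level with theirs. Only when the pyramid holds all the jars, stand the two squat green bottles upright in front of it, one in the middle of each round felt pad. It is old glass: set things down, do not drop them from a height, and leave the other things on the bench where they are.

Things in the scene. Friction and masses are not known exactly. Their poses are not given: they have to be found in the camera images.
- stand: Wooden board, 6 mm thick, fixed; x points away from the robot, y left. Four jars like the loose ones are waxed down on it (immovable), side by side along the board's x, at y = -75, -25, 25 and 75 mm. Origin on the bench under the middle of this row. The board spans x -150 to 45, y -125 to 125 mm. Each higher row lies in the gaps of the row below, 36.2 mm higher.
- seat0 (a point): Where the centre of a jar lies when it is seated in the right-hand gap (-y) of the bottom row, 64.2 mm above the bench; fixed to the stand.
- seat1 (a point): Where the centre of a jar lies when it is seated in the middle gap of the bottom row, 64.2 mm above the bench; fixed to the stand.
- seat2 (a point): Where the centre of a jar lies when it is seated in the left-hand gap (+y) of the bottom row, 64.2 mm above the bench; fixed to the stand.
- seat3 (a point): Where the centre of a jar lies when it is seated in the gap between the jars of seat0 and seat1, 100.4 mm above the bench; fixed to the stand.
- seat4 (a point): Where the centre of a jar lies when it is seated in the gap between the jars of seat1 and seat2, 100.4 mm above the bench; fixed to the stand.
- seat5 (a point): Where the centre of a jar lies when it is seated in the gap between the jars of seat3 and seat4, the top of the pyramid, 136.6 mm above the bench; fixed to the stand.
- pad_left (a point): Centre of the left (+y) round grey felt pad on the board in front of the row (on the robot's side, 100 mm from the row's axis), 80 mm in diameter, flush with the board's top, 6 mm above the bench.
- pad_right (a point): Centre of the right (-y) felt pad, 120 mm from the other; otherwise the same.
- crate: Black open crate, fixed, 220 mm (x) by 168 mm (y), 50 mm high, walls 5 mm, inner floor 6 mm above the bench; origin under its centre. Two ribs (8 mm wide and high) along x at y = -26 and 26 mm make three lanes. The jars lie along the lanes, at most two to a lane, centred at about x = -45 and 45 mm, with about 30 mm free beyond each end of a jar.
- jar0: Squat green glass jar with a steel lid: a straight cylinder 44 mm in diameter, 56 mm long overall, flat at both ends, about 100 g. It lies on its side and can roll; its origin is the middle of the cylinder and its x axis runs along the cylinder towards the lid. 4 to 6 such jars are in the crate at the start; absent ones read None.
- jar1: Squat green glass jar with a steel lid: a straight cylinder 44 mm in diameter, 56 mm long overall, flat at both ends, about 100 g. It lies on its side and can roll; its origin is the middle of the cylinder and its x axis runs along the cylinder towards the lid. 4 to 6 such jars are in the crate at the start; absent ones read None.
- jar2: Squat green glass jar with a steel lid: a straight cylinder 44 mm in diameter, 56 mm long overall, flat at both ends, about 100 g. It lies on its side and can roll; its origin is the middle of the cylinder and its x axis runs along the cylinder towards the lid. 4 to 6 such jars are in the crate at the start; absent ones read None.
- jar3: Squat green glass jar with a steel lid: a straight cylinder 44 mm in diameter, 56 mm long overall, flat at both ends, about 100 g. It lies on its side and can roll; its origin is the middle of the cylinder and its x axis runs along the cylinder towards the lid. 4 to 6 such jars are in the crate at the start; absent ones read None.
- jar4: Squat green glass jar with a steel lid: a straight cylinder 44 mm in diameter, 56 mm long overall, flat at both ends, about 100 g. It lies on its side and can roll; its origin is the middle of the cylinder and its x axis runs along the cylinder towards the lid. 4 to 6 such jars are in the crate at the start; absent ones read None.
- jar5: Squat green glass jar with a steel lid: a straight cylinder 44 mm in diameter, 56 mm long overall, flat at both ends, about 100 g. It lies on its side and can roll; its origin is the middle of the cylinder and its x axis runs along the cylinder towards the lid. 4 to 6 such jars are in the crate at the start; absent ones read None.
- bottle0: Squat green glass bottle, 95 mm high: body 54 mm in diameter up to 44 mm, sloping shoulder, neck 26 mm in diameter from 58 mm up to the top. About 180 g. Origin at the centre of its underside, z up. Starts upright on the bench, left of the stand.
- bottle1: Squat green glass bottle, 95 mm high: body 54 mm in diameter up to 44 mm, sloping shoulder, neck 26 mm in diameter from 58 mm up to the top. About 180 g. Origin at the centre of its underside, z up. Starts upright on the bench, left of the stand.
- vial: Bystander, leave alone. Small clear glass vial, 32 mm in diameter, 70 mm high, between crate and stand. Origin in the middle of its underside.
- tall_bottle: Bystander, leave alone. Tall amber glass bottle, 66 mm in diameter, 200 mm high. Origin in the middle of its underside.
- amber_bottle: Bystander, leave alone. Amber glass bottle, 60 mm in diameter, 150 mm high. Origin in the middle of its underside.
- flask: Bystander, leave alone. Clear glass flask, 56 mm in diameter, 120 mm high. Origin in the middle of its underside.
- mug: Bystander, leave alone. White mug, 80 mm in diameter, 90 mm high. Origin in the middle of its underside.
- brush: Bystander, leave alone. Hand brush, 170 mm long, lying on the bench. Origin under the middle of its length.
There are look-alikes about, which are no part of the job. What is shaped like the jar4 but red is not meant.

How it is judged:
On the way, in this order (a step that is already met when the one before it is completed fails the run):
1. all jars lie seated in the pyramid ((distance between jar0 and seat0 below 0.012 m or distance between jar0 and seat1 below 0.012 m or distance between jar0 and seat2 below 0.012 m or distance between jar0 and seat3 below 0.012 m or distance between jar0 and seat4 below 0.012 m or distance between jar0 and seat5 below 0.012 m) and angle between the x axis of each of jar0, jar1, jar2, jar3, jar4, jar5 and the x axis of stand, either way round below 0.17 rad and linear speed of each of jar0, jar1, jar2, jar3, jar4, jar5 below 0.02 m/s and (distance between jar1 and seat0 below 0.012 m or distance between jar1 and seat1 below 0.012 m or distance between jar1 and seat2 below 0.012 m or distance between jar1 and seat3 below 0.012 m or distance between jar1 and seat4 below 0.012 m or distance between jar1 and seat5 below 0.012 m) and (distance between jar2 and seat0 below 0.012 m or distance between jar2 and seat1 below 0.012 m or distance between jar2 and seat2 below 0.012 m or distance between jar2 and seat3 below 0.012 m or distance between jar2 and seat4 below 0.012 m or distance between jar2 and seat5 below 0.012 m) and (distance between jar3 and seat0 below 0.012 m or distance between jar3 and seat1 below 0.012 m or distance between jar3 and seat2 below 0.012 m or distance between jar3 and seat3 below 0.012 m or distance between jar3 and seat4 below 0.012 m or distance between jar3 and seat5 below 0.012 m) and (distance between jar4 and seat0 below 0.012 m or distance between jar4 and seat1 below 0.012 m or distance between jar4 and seat2 below 0.012 m or distance between jar4 and seat3 below 0.012 m or distance between jar4 and seat4 below 0.012 m or distance between jar4 and seat5 below 0.012 m) and (distance between jar5 and seat0 below 0.012 m or distance between jar5 and seat1 below 0.012 m or distance between jar5 and seat2 below 0.012 m or distance between jar5 and seat3 below 0.012 m or distance between jar5 and seat4 below 0.012 m or distance between jar5 and seat5 below 0.012 m)), for 0.2 s.
2. then a squat bottle stands upright on each felt pad ((((horizontal distance between bottle0 and pad_left below 0.018 m and angle between bottle0's own z axis and vertical below 0.1 rad and height (world z) of bottle0 below 0.012 m and linear speed of bottle0 below 0.02 m/s) and (horizontal distance between bottle1 and pad_right below 0.018 m and angle between bottle1's own z axis and vertical below 0.1 rad and height (world z) of bottle1 below 0.012 m and linear speed of bottle1 below 0.02 m/s)) or ((horizontal distance between bottle0 and pad_right below 0.018 m and angle between bottle0's own z axis and vertical below 0.1 rad and height (world z) of bottle0 below 0.012 m and linear speed of bottle0 below 0.02 m/s) and (horizontal distance between bottle1 and pad_left below 0.018 m and angle between bottle1's own z axis and vertical below 0.1 rad and height (world z) of bottle1 below 0.012 m and linear speed of bottle1 below 0.02 m/s)))), for 0.2 s.
At the end, for the whole second after the job is handed in: Every jar that is present lies at rest with its centre within 12 mm of a seat of the pyramid and its axis within 0.17 rad (10 degrees) of the stand's x axis; one squat bottle stands at rest on each felt pad, upright within 0.1 rad, its centre within 18 mm of the pad's, on the board (all of step 1 and (((horizontal distance between bottle0 and pad_left below 0.018 m and angle between bottle0's own z axis and vertical below 0.1 rad and height (world z) of bottle0 below 0.012 m and linear speed of bottle0 below 0.02 m/s) and (horizontal distance between bottle1 and pad_right below 0.018 m and angle between bottle1's own z axis and vertical below 0.1 rad and height (world z) of bottle1 below 0.012 m and linear speed of bottle1 below 0.02 m/s)) or ((horizontal distance between bottle0 and pad_right below 0.018 m and angle between bottle0's own z axis and vertical below 0.1 rad and height (world z) of bottle0 below 0.012 m and linear speed of bottle0 below 0.02 m/s) and (horizontal distance between bottle1 and pad_left below 0.018 m and angle between bottle1's own z axis and vertical below 0.1 rad and height (world z) of bottle1 below 0.012 m and linear speed of bottle1 below 0.02 m/s)))); the robot touches nothing.
It fails at once if a bystander is pushed more than 40 mm aside or knocked over (distance of any of vial, tall_bottle, amber_bottle, flask, mug, brush from where it was at the start of the episode above 0.04 m or angle between any of vial, tall_bottle, amber_bottle, flask, mug's own z axis and vertical above 0.6 rad).
It fails at once if a jar or bottle falls from a height (faster than 1.6 m/s) or off the bench (linear speed of any of jar0, jar1, jar2, jar3, jar4, jar5, bottle0, bottle1 above 1.6 m/s or height (world z) of any of jar0, jar1, jar2, jar3, jar4, jar5, bottle0, bottle1 below -0.05 m).
Of jar0, jar1, jar2, jar3, jar4, jar5 only 4 to 6 are there at a start; the rules pass over those that are not, and their reading is None.
At some moment in a run one of bottle0, bottle1 may be knocked a few centimetres aside while the robot is not near it.
It also fails if it takes over 210 s, if anything falls off the work surface, if the arm or the gripper's body presses on something with over 40 N, if the wrist force passes 120 N, or if a joint passes its speed limit or range.

## Robot

A 6-joint arm with a two-finger parallel gripper is mounted at the origin on the work surface. World frame = base frame: x ahead of the robot, y to its left, z up, the work surface at z = 0. Lengths are in m, angles in rad, forces in N, time in s.
With the tool pointing down it reaches from about 0.375 to 0.9 m from the base axis. Payload 3.1 kg.
Tool frame: the origin (TCP) lies on the centre line of the jaws, within the pads' length; the fingertips stand 25 mm ahead of it and the grasp point (between the pads) lies 6 mm ahead of it (robot.nose_length is the y of the fingertips in the tool frame, in m); y points along the fingers, z is the direction in which the jaws open and shut, and the axes are right-handed (so a half turn about y gives the same grasp; the last joint's range is limited). The gripper opens to 87 mm and grips with 3 to 60 N. Pads are 19 mm wide; open, the fingers measure 117 mm over their backs; the gripper's body (75 mm by 190 mm) begins 51 mm behind the grasp point.
Start: joints at [1.119, 0.527, 1.433, -0, 1.181, -0.178], TCP at [0.168, 0.602, 0.248] pointing down, gripper open.
Joint ranges: [-3.08, 3.08], [-0.75, 2.2], [0.22, 2.44], [-1.43, 4.57], [0, 2.65], [-2.85, 2.85]. Speed limits (rad/s): [2.79, 2.79, 3.14, 3.14, 3.14, 3.14].

## Interface

Orientations are given as a unit quaternion [x, y, z, w].
In Python, from rig import robot, eyes, ticket gives the robot as it stands.
- The arm moves only by the tool play_rows, never from a script. Its argument "series" is a list of rows, each a list of 7 numbers: the opening, from 0 (shut) to 1 (fully open), then the shift along the tool's x, y, z scaled (see below), then the turn, a rotation vector about the tool's x, y, z scaled (see below). In form: [[claw, dx, dy, dz, ax, ay, az], ...]. A call has 1 to 12 rows; each row shifts and turns the commanded pose from where the row before left it, along the tool's axes as they then stand; what a row does not reach is not made up. The controller multiplies each number of a shift by 100 mm and each number of a turn by 180 degrees. A row lasts 1/12 s, in which the tool goes at most 41.7 mm and 7.16 degrees, less where a joint would pass 70% of its speed; a pose out of reach is approached as far as the arm can. A call with a number of a shift or a turn outside -1 to 1 is refused whole. A call with a gripper value outside its range is refused whole. The fingers move at their own pace and stop on an object; "grip_force" is the grip in N (left out, the last holds). Time passes only in rows, so rows that do not move let the fingers close. It gives the time, the measured TCP pose, the force and the opening at its end, in the units of the state.
- robot.get_obs(): the state, without advancing time (a new reading comes with each control period).
- eyes.camera(name): name is "scene" or "top" or "wrist"; returns the picture (384x512x3 uint8, red, green, blue); there is no depth.
- eyes.camera_params(name): a dict with "K" (3x3 intrinsics, pixels), "rvec" (rotation vector, rad) and "tvec" (3), from world to camera coordinates, as OpenCV has them. Camera axes: x right, y down, z forward; pixel columns grow to the right and rows downward; lengths in m; the calibration is good to about 2 mm. A picture is of the moment at which its call begins: read the wrist's pose just before it. camera_params takes no time and is no camera call; for the wrist camera it gives the pose at the moment of the call.
- ticket.hand_in(): hands the job in, once; it reports no verdict.
The state is a dict: "time": time; "q": joint angles; "joint_velocities": joint speeds; "joint_torque": joint torques, N m; "position": TCP position; "tool_rot": TCP orientation; "ft_force": force on the tool from outside, world axes, zero at the start; "moment": the same for the moment, N m; "grip_width": finger opening in m.
Only numpy, scipy, OpenCV 4.12 (cv2) and the standard library are available. Lean on these libraries where they do the work, as an engineer would, in place of code of your own. Each camera call takes 0.05 s, during which the arm holds its last target.

## Working session

There is one attempt and no reset: what is moved stays moved. The work goes in short steps, Python scripts to look and compute and a tool call to move; the robot and the scene stay as the last step left them, time stands still between calls to the robot, and variables do not carry over. Pictures are saved under pics/ and viewed, and the job is handed in when it is done.

Besides the shell and the picture viewer there is one more tool, called after "Request:" as name(argument=value, ...), one argument or row to a line, values as JSON. play_rows: Moves the arm, as the interface text tells. Its arguments: {"type":"object","properties":{"series":{"type":"array","items":{"type":"array","items":{"type":"number"}}},"grip_force":{"type":"number"}},"required":["series"]}

```bash
ls; mkdir -p pics
python3 - <<'E'
from rig import robot, eyes, ticket
import cv2,numpy as np
o=robot.get_obs();print({k:np.round(v,3) for k,v in o.items()})
for n in ["scene","top","wrist"]:
    im=eyes.camera(n);cv2.imwrite(f"pics/{n}0.png",cv2.resize(im[:,:,::-1],None,fx=1.5,fy=1.5,interpolation=cv2.INTER_CUBIC))
    p=eyes.camera_params(n);print(n,p)
E
```

```text
pics
{'time': np.float64(0.0), 'q': array([ 1.119,  0.528,  1.434,  0.   ,  1.181, -0.179]), 'joint_velocities': array([ 0.001,  0.001, -0.003, -0.   ,  0.001, -0.001]), 'joint_torque': array([-1.0000e-03, -4.4005e+01, -1.7659e+01,  6.3000e-02,  5.8000e-02,
       -0.0000e+00]), 'position': array([0.168, 0.601, 0.247]), 'tool_rot': array([ 0.701, -0.096,  0.096, -0.7  ]), 'ft_force': array([-0.769, -0.414, -0.427]), 'moment': array([-0.035,  0.017,  0.025]), 'grip_width': np.float64(0.087)}
scene {'K': array([[478.03196694,   0.        , 250.74444239],
       [  0.        , 478.03196694, 189.10863754],
       [  0.        ,   0.        ,   1.        ]]), 'rvec': array([ 2.09227585,  0.67156602, -0.36212268]), 'tvec': array([-0.45884532, -0.09282095,  1.5506415 ])}
top {'K': array([[411.84136605,   0.        , 264.8279668 ],
       [  0.        , 411.84136605, 193.07494736],
       [  0.        ,   0.        ,   1.        ]]), 'rvec': array([ 2.14483741, -2.16206675,  0.13465342]), 'tvec': array([0.03719154, 0.56317815, 1.42585573])}
wrist {'K': array([[312.42391583,   0.        , 258.09052735],
       [  0.        , 312.42391583, 188.05311695],
       [  0.        ,   0.        ,   1.        ]]), 'rvec': array([-2.31453477, -1.75571598, -0.24699321]), 'tvec': array([-0.62434815, -0.03352243,  0.39165913])}
```

View pics/top0.png

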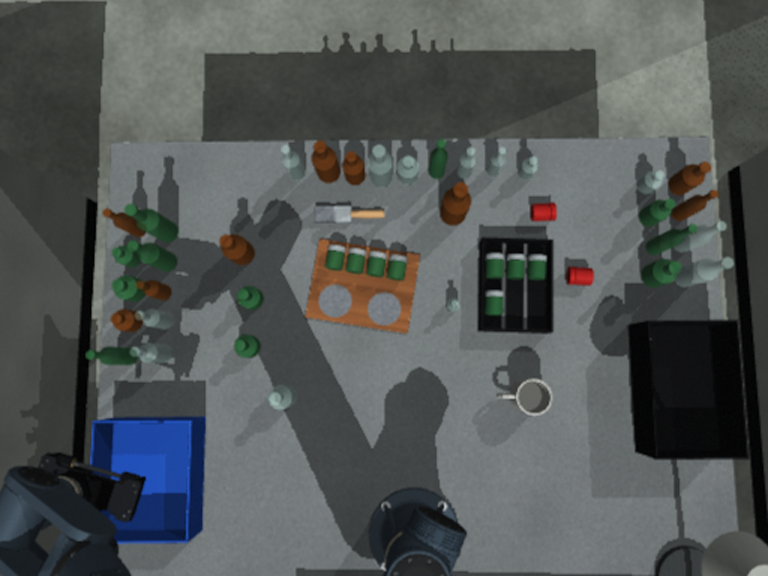

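View pics/scene0.png

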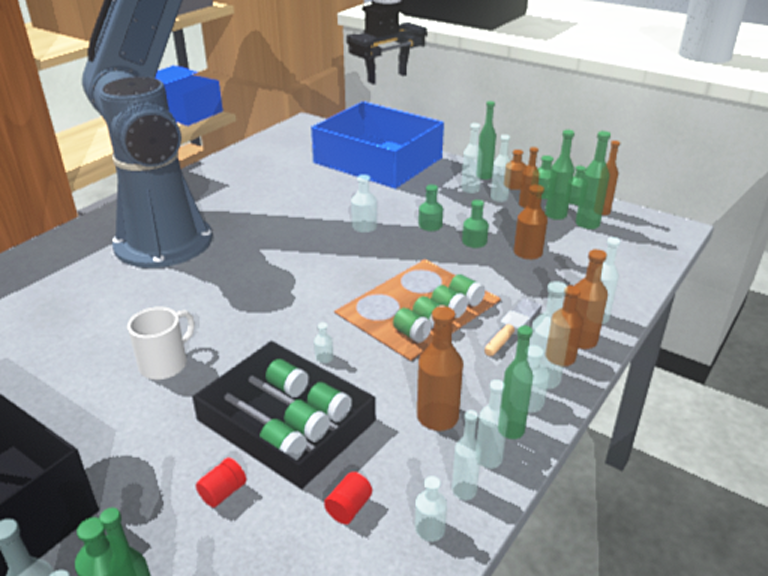

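View pics/wrist0.png

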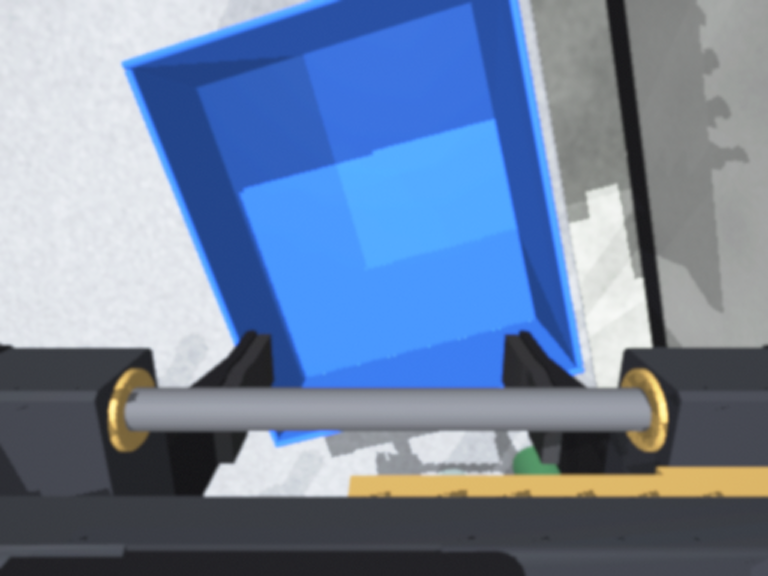

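```bash
cat > h.py <<'E'
from rig import robot, eyes, ticket
import cv2,numpy as np
from scipy.spatial.transform import Rotation as R
def cam(n): p=eyes.camera_params(n); return p
def p2w(p,uv,z):
    Rm=cv2.Rodrigues(p['rvec'])[0]; C=-Rm.T@p['tvec'].ravel()
    d=Rm.T@np.linalg.inv(p['K'])@np.array([uv[0],uv[1],1.]); return C+d*(z-C[2])/d[2]
def w2p(p,X): return cv2.projectPoints(np.array(X,float).reshape(-1,3),p['rvec'],p['tvec'],p['K'],None)[0].reshape(-1,2)
def crop(im,x0,y0,x1,y1,f,name):
    c=cv2.resize(im[y0:y1,x0:x1,::-1],None,fx=f,fy=f,interpolation=cv2.INTER_CUBIC)
    c=np.ascontiguousarray(c)
    for x in range((x0+9)//10*10,x1,10):
        cv2.line(c,(int((x-x0)*f),0),(int((x-x0)*f),4 if x%50 else 12),(0,255,255),1)
        if x%20==0: cv2.putText(c,str(x),(int((x-x0)*f)+1,12),0,.35,(0,255,255),1)
    for y in range((y0+9)//10*10,y1,10):
        cv2.line(c,(0,int((y-y0)*f)),(6,int((y-y0)*f)),(0,255,255),1)
        if y%20==0: cv2.putText(c,str(y),(8,int((y-y0)*f)+4),0,.35,(0,255,255),1)
    cv2.imwrite('pics/'+name,c)
E
python3 - <<'E'
from h import *
im=eyes.camera('top'); np.save('top0.npy',im)
crop(im,195,150,290,230,8,'stand1.png')
crop(im,310,150,405,230,8,'crate1.png')
crop(im,140,180,200,275,6,'bott1.png')
p=cam('top');print(p2w(p,(0,0),0),p2w(p,(512,384),0))
Rm=cv2.Rodrigues(p['rvec'])[0];print(-Rm.T@p['tvec'])
E
```

```text
[1.33269115 1.05545189 0.        ] [-0.09833591 -0.80884937  0.        ]
[0.37631773 0.02840709 1.48633623]
```

View pics/stand1.png

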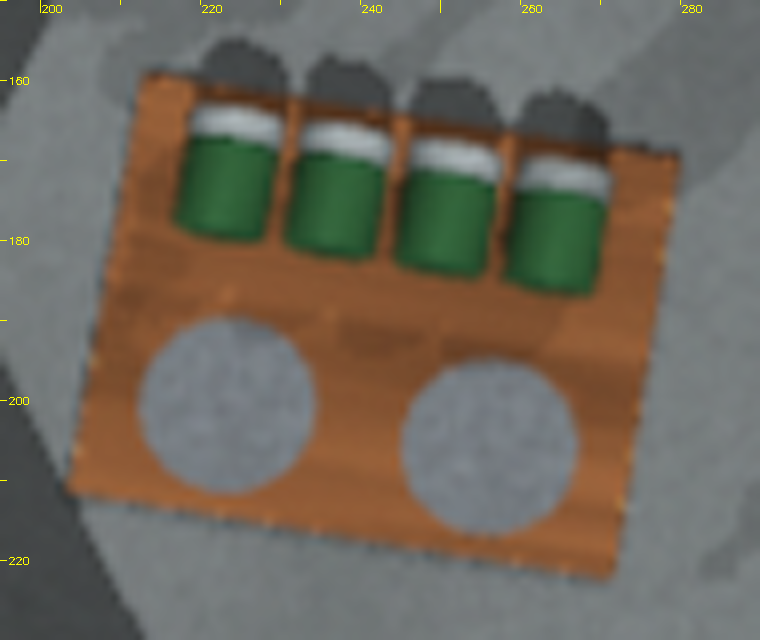

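View pics/crate1.png

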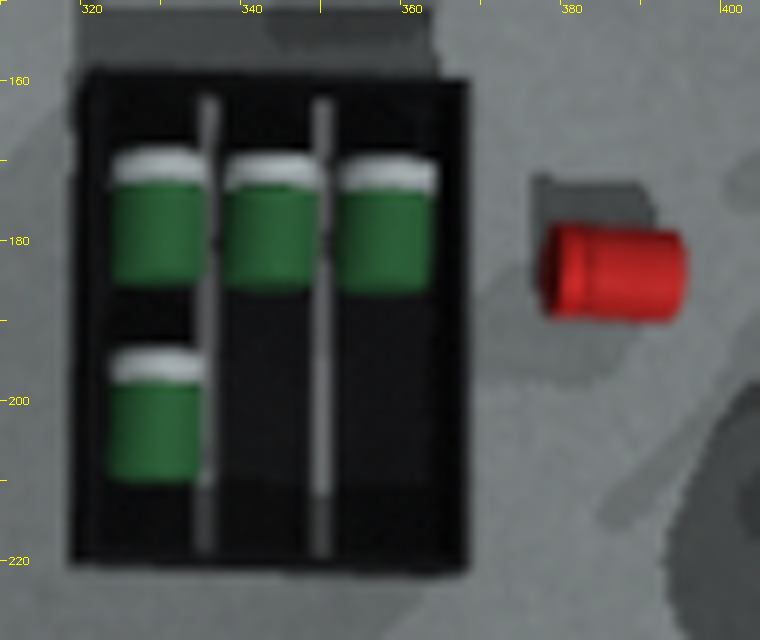

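View pics/bott1.png

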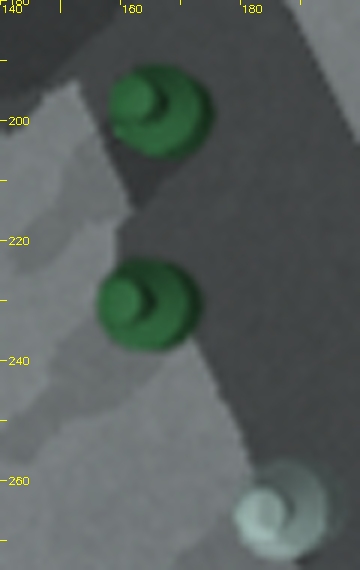

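Run:
```python
from h import *
im=np.load('top0.npy'); p=cam('top')
f=lambda X,Y,x0,y0,s=8:(x0+(X+.5)/s-.5,y0+(Y+.5)/s-.5)
print('board corners')
B=np.array([p2w(p,f(X,Y,195,150),.006)[:2] for X,Y in [(147,73),(680,155),(613,578),(68,490)]])
loc=np.array([[45,125],[45,-125],[-150,-125],[-150,125]])/1000.
def fit(l,w):
    a=l-l.mean(0);b=w-w.mean(0)
    th=np.arctan2((a[:,0]*b[:,1]-a[:,1]*b[:,0]).sum(),(a*b).sum());c,s=np.cos(th),np.sin(th);M=np.array([[c,-s],[s,c]])
    t=w.mean(0)-M@l.mean(0);print('th',th,np.degrees(th),'t',t,'res mm',np.round((w-(l@M.T+t))*1000,1).tolist());return M,t
M,t=fit(loc,B)
P=np.array([p2w(p,f(X,Y,195,150),.006)[:2] for X,Y in [(227,405),(490,447)]])
fit(np.vstack([loc,[[-.1,.06],[-.1,-.06]]]),np.vstack([B,P]))
print('pads',P, 'pad dist',np.linalg.norm(P[0]-P[1]))
print('jar0..3 proj')
print('crate')
C=np.array([p2w(p,f(X,Y,310,150),.05)[:2] for X,Y in [(83,71),(468,80),(468,574),(70,566)]])
fit(np.array([[110,84],[110,-84],[-110,-84],[-110,84]])/1000.,C)
# jars in crate : silhouette top z~.05: ends
for n,(a,b) in dict(LF=((160,148),(160,288)),MF=((272,152),(271,291)),RF=((389,156),(384,294)),LN=((158,347),(155,482))).items():
    A=p2w(p,f(*a,310,150),.045);Bq=p2w(p,f(*b,310,150),.045);print(n,(A+Bq)[:2]/2,np.linalg.norm(A-Bq))
print('bystanders')
for n,uv in dict(vial=(453,305),tall=(453,215),flask=(281,400),mug=(534,397),brush=(350,213)).items(): print(n,p2w(p,(uv[0]/1.5,uv[1]/1.5),0.01))
print('bottles neck tops z=.095', [p2w(p,f(*c,140,180,6),.095)[:2] for c in [(140,99),(125,300)]])
print('body z=.044',[p2w(p,f(*c,140,180,6),.040)[:2] for c in [(165,110),(153,304)]])
w=cam('wrist');Rm=cv2.Rodrigues(w['rvec'])[0];o=robot.get_obs()
T=R.from_quat(o['tool_rot']);print('cam in tool',T.inv().apply(-Rm.T@w['tvec']-o['position']),T.as_matrix());print((T.inv().as_matrix()@Rm.T))
```

```text
board corners
th -0.1679597898298043 -9.623387085152114 t [0.63166477 0.10798228] res mm [[-0.9, -1.7], [0.6, 1.1], [0.2, 0.9], [0.0, -0.3]]
th -0.16808557873239552 -9.630594258380173 t [0.63152213 0.10810552] res mm [[-0.8, -1.8], [0.8, 0.9], [0.4, 0.8], [0.2, -0.4], [-0.3, 0.5], [-0.3, -0.0]]
pads [[0.54267032 0.18451637]
 [0.52262641 0.06567275]] pad dist 0.12052205375756335
jar0..3 proj
crate
th -0.03960562492180587 -2.269235152997627 t [ 0.57169697 -0.2444958 ] res mm [[-0.8, 0.8], [0.3, -2.0], [1.1, -2.0], [-0.7, 3.2]]
LF [ 0.6186415  -0.19724701] 0.06287762449309771
MF [ 0.61665389 -0.24656139] 0.06242076760893677
RF [ 0.61465429 -0.29739912] 0.06204300646333135
LN [ 0.53110442 -0.19327229] 0.0597457474266742
bystanders
vial [ 0.5284891  -0.10082452  0.01      ]
tall [ 0.74979641 -0.10509463  0.01      ]
flask [0.30676864 0.3087771  0.01      ]
mug [ 0.30922762 -0.28728567  0.01      ]
brush [0.75702042 0.14701629 0.01      ]
bottles neck tops z=.095 [array([0.54841015, 0.37974393]), array([0.43468892, 0.38545548])]
body z=.044 [array([0.5485543 , 0.37871592]), array([0.43453799, 0.38314611])]
cam in tool [-0.07663928 -0.13730672  0.00049472] [[ 9.63020491e-01 -5.25121527e-04  2.69427651e-01]
 [-2.69428091e-01 -1.14726860e-03  9.63019827e-01]
 [-1.96596558e-04 -9.99999204e-01 -1.24632566e-03]]
[[ 3.89563228e-04  9.60329249e-01  2.78868395e-01]
 [ 5.85871007e-04 -2.78868588e-01  9.60329093e-01]
 [ 9.99999752e-01 -2.10727994e-04 -6.71266011e-04]]
```

Request:
play_rows(
  series=[
    [1,0,0,0,0,0.0388,0],
    [1,0,0,0,0,0.0388,0],
    [1,0,0,0,0,0.0388,0],
    [1,0,0,0,0,0.0388,0],
    [1,0,0,0,0,0.0388,0],
    [1,0,0,0,0,0.0388,0],
    [1,0,0,0,0,0.0388,0],
    [1,0,0,0,0,0.0388,0],
    [1,0,0,0,0,0.0388,0],
    [1,0,0,0,0,0.0388,0],
    [1,0,0,0,0,0.0388,0],
    [1,0,0,0,0,0,0],
  ],
  grip_force=20,
)

```text
time: 1.2
position: [0.1683, 0.6017, 0.2473]
tool_rot: [0.489, -0.511, 0.511, -0.488]
ft_force: [-0.5, 0.3, -0.5]
grip_width: 0.087
```

```bash
cat >> h.py <<'E'
def go(x,y,z,yaw=None):
    """print tool-frame delta (units) moving grasp-point (6mm ahead) to x,y,z; yaw error of tool z"""
    o=robot.get_obs();T=R.from_quat(o['tool_rot']);g=o['position']+T.apply([0,.006,0])
    d=T.inv().apply(np.array([x,y,z])-g);M=T.as_matrix()
    cur=np.arctan2(M[1,2],M[0,2])
    print('t %.2f g'%o['time'],np.round(g,4),'yaw %.4f'%cur,'w %.4f'%o['grip_width'],'q6 %.2f'%o['q'][5],'F',np.round(o['ft_force'],1))
    n=max(1,int(np.ceil(np.linalg.norm(d)/.040)))
    print('delta units',np.round(d*10,4),'rows',n,'each',np.round(d*10/n,4))
    # tilt correction
    if yaw is not None:
        e=(yaw-cur+np.pi/2)%np.pi-np.pi/2
        c,s=np.cos(cur+e),np.sin(cur+e); tgt=np.column_stack([[s,-c,0],[0,0,-1],[c,s,0]])
        rv=(T.inv()*R.from_matrix(tgt)).as_rotvec()/np.pi;print('rot units',np.round(rv,4),'rows',int(np.ceil(np.abs(rv).max()/.039)))
E
python3 - <<'E'
from h import *
go(.60,-.2,.26,-.042)
E
```

```text
t 1.20 g [0.1683 0.6017 0.2413] yaw -0.0449 w 0.0870 q6 1.16 F [-0.5  0.3 -0.5]
delta units [ 7.8155 -0.1839  4.6721] rows 23 each [ 0.3398 -0.008   0.2031]
rot units [ 0.0001 -0.0009  0.0002] rows 1
```

Request:
play_rows(
  series=[
    [1,0.34,-0.008,0.203,0,0,0],
    [1,0.34,-0.008,0.203,0,0,0],
    [1,0.34,-0.008,0.203,0,0,0],
    [1,0.34,-0.008,0.203,0,0,0],
    [1,0.34,-0.008,0.203,0,0,0],
    [1,0.34,-0.008,0.203,0,0,0],
    [1,0.34,-0.008,0.203,0,0,0],
    [1,0.34,-0.008,0.203,0,0,0],
    [1,0.34,-0.008,0.203,0,0,0],
    [1,0.34,-0.008,0.203,0,0,0],
    [1,0.34,-0.008,0.203,0,0,0],
    [1,0.34,-0.008,0.203,0,0,0],
  ],
)

```text
time: 2.2
position: [0.3948, 0.182, 0.2574]
tool_rot: [0.49, -0.51, 0.51, -0.49]
ft_force: [0.7, 1.3, -0.9]
grip_width: 0.087
```

Run:
```python
from h import *
go(.61,-.21,.26,-.042)
```

```text
t 2.20 g [0.3948 0.182  0.2514] yaw -0.0392 w 0.0870 q6 0.21 F [ 0.7  1.3 -0.9]
delta units [ 3.833  -0.0855  2.304 ] rows 12 each [ 0.3194 -0.0071  0.192 ]
rot units [-0.0002  0.0009 -0.0001] rows 1
```

Request:
play_rows(
  series=[
    [1,0.34,-0.008,0.203,0,0,0],
    [1,0.34,-0.008,0.203,0,0,0],
    [1,0.34,-0.008,0.203,0,0,0],
    [1,0.34,-0.008,0.203,0,0,0],
    [1,0.34,-0.008,0.203,0,0,0],
    [1,0.34,-0.008,0.203,0,0,0],
    [1,0.34,-0.008,0.203,0,0,0],
    [1,0.34,-0.008,0.203,0,0,0],
    [1,0.34,-0.008,0.203,0,0,0],
    [1,0.34,-0.008,0.203,0,0,0],
    [1,0.2,-0.008,0.1,0,0,0],
    [1,0,0,0,0,0,0],
  ],
)

```text
time: 3.2
position: [0.594, -0.1905, 0.2658]
tool_rot: [0.489, -0.509, 0.513, -0.489]
ft_force: [0.5, 0.4, 0.5]
grip_width: 0.0868
```

Run:
```python
from h import *
go(.531,-.1935,.26,-.042)
p=cam('wrist');im=eyes.camera('wrist');np.save('w1.npy',im);crop(im,0,0,512,384,1.5,'w1.png')
print(p)
```

```text
t 3.20 g [ 0.594  -0.1906  0.2598] yaw -0.0438 w 0.0868 q6 -0.44 F [0.5 0.4 0.5]
delta units [ 0.0569 -0.0037 -0.6285] rows 2 each [ 0.0285 -0.0018 -0.3142]
rot units [-0.0011 -0.0006  0.0011] rows 1
{'K': array([[312.42391583,   0.        , 258.09052735],
       [  0.        , 312.42391583, 188.05311695],
       [  0.        ,   0.        ,   1.        ]]), 'rvec': array([-2.85361812,  0.06359948,  0.00584003]), 'tvec': array([-0.60261675, -0.19658631,  0.36058376])}
```

View pics/w1.png

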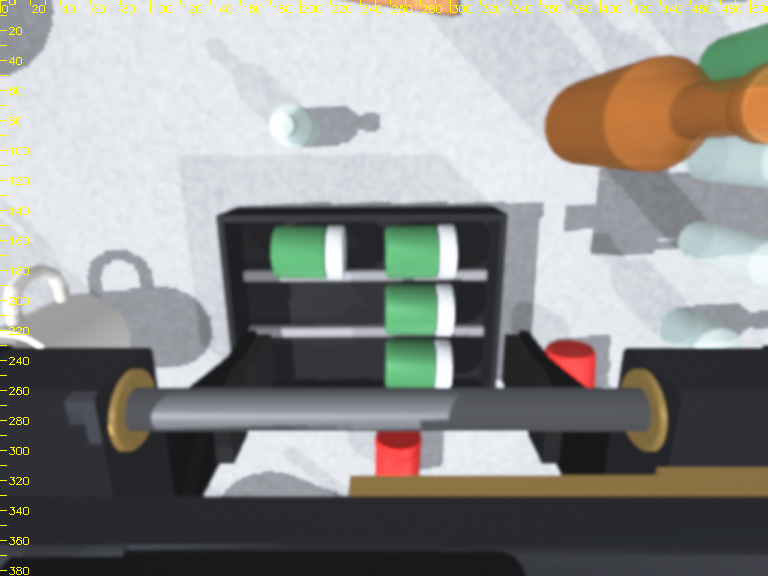

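Run:
```python
from h import *
p=cam('wrist')
f=lambda X,Y:((X+.5)/1.5-.5,(Y+.5)/1.5-.5)
for n,(a,b,t,bo) in dict(LN=(271,346,226,278),LF=(386,457.5,226,278),MF=(386,455.5,283,335),RF=(386,452.5,339,390)).items():
    ym=(t+bo)/2
    A=p2w(p,f(a,ym),.045);B=p2w(p,f(b,ym),.045)
    # y: silhouette edges tangent - angle bisector through axis, z=.028
    C=p2w(p,f((a+b)/2,ym),.028);print(n,A[0],B[0],'len',B[0]-A[0],'ctr x',(A[0]+B[0])/2,'y',C[1])
```

```text
LN 0.5014873435312635 0.5599887582062378 len 0.058501414674974384 ctr x 0.5307380508687507 y -0.19113426981183204
LF 0.5911844578541643 0.6469380127347708 len 0.055753554880606515 ctr x 0.6190612352944675 y -0.19515880154716708
MF 0.5890900547753445 0.6452432611027568 len 0.056153206327412275 ctr x 0.6171666579390507 y -0.24449514346920911
RF 0.5868999663492329 0.6425896606375454 len 0.0556896942883125 ctr x 0.6147448134933892 y -0.29606543493405546
```

Request:
play_rows(
  series=[
    [0.83,0.04,0,-0.315,0,0,0],
    [0.83,0.04,0,-0.315,0,0,0],
    [0.83,0,0,0,0,0,0],
    [0.83,0,0.4,0,0,0,0],
    [0.83,0,0.4,0,0,0,0],
    [0.83,0,0.4,0,0,0,0],
    [0.83,0,0.3,0,0,0,0],
    [0.83,0,0.2,0,0,0,0],
    [0.83,0,0,0,0,0,0],
    [0.83,0,0,0,0,0,0],
  ],
)

```text
time: 4.08
position: [0.5276, -0.1888, 0.0953]
tool_rot: [-0.49, 0.511, -0.509, 0.49]
ft_force: [-0.3, 0.5, -0.2]
grip_width: 0.0721
```

Run:
```python
from h import *
go(.531,-.192,.031,-.042)
im=eyes.camera('wrist');crop(im,0,0,512,384,1.5,'w2.png')
```

```text
t 4.08 g [ 0.5276 -0.1888  0.0893] yaw -0.0407 w 0.0721 q6 -0.50 F [-0.3  0.5 -0.2]
delta units [0.0315 0.5832 0.0365] rows 2 each [0.0157 0.2916 0.0183]
rot units [ 0.0009  0.0004 -0.0005] rows 1
```

View pics/w2.png

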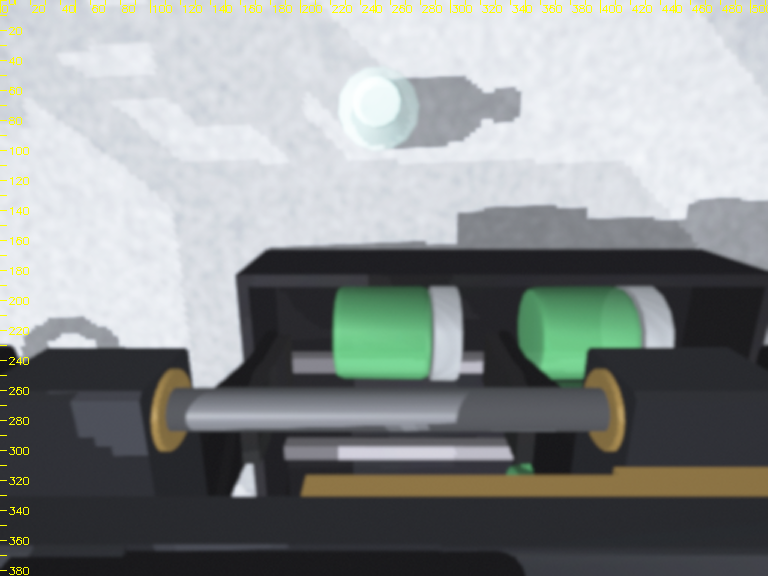

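Request:
play_rows(
  series=[
    [0.83,0.03,0.2,0.035,0,0,0],
    [0.83,0,0.2,0,0,0,0],
    [0.83,0,0.18,0,0,0,0],
    [0.83,0,0,0,0,0,0],
    [0.83,0,0,0,0,0,0],
  ],
)

```text
time: 4.55
position: [0.5324, -0.1935, 0.0392]
tool_rot: [0.489, -0.51, 0.511, -0.49]
ft_force: [0.6, -0.7, -0.1]
grip_width: 0.0721
```

Run:
```python
from h import *
go(.531,-.192,.031,-.042)
```

```text
t 4.55 g [ 0.5324 -0.1935  0.0332] yaw -0.0421 w 0.0721 q6 -0.50 F [ 0.6 -0.7 -0.1]
delta units [-0.0142  0.022  -0.0144] rows 1 each [-0.0142  0.022  -0.0144]
rot units [-0.0004 -0.      0.0002] rows 1
```

Request:
play_rows(
  series=[
    [0,0,0.02,0,0,0,0],
    [0,0,0,0,0,0,0],
    [0,0,0,0,0,0,0],
    [0,0,0,0,0,0,0],
    [0,0,0,0,0,0,0],
    [0,0,0,0,0,0,0],
  ],
)

```text
time: 5.05
position: [0.5322, -0.1937, 0.0371]
tool_rot: [0.489, -0.51, 0.511, -0.489]
ft_force: [-0.6, 0.6, 6.5]
grip_width: 0.0562
```

Request:
play_rows(
  series=[
    [0,0,-0.1,0,0,0,0],
    [0,0,-0.3,0,0,0,0],
    [0,0,-0.35,0,0,0,0],
    [0,0,-0.35,0,0,0,0],
    [0,0,-0.35,0,0,0,0],
    [0,0,-0.25,0,0,0,0],
    [0,0,0,0,0,0.02,0],
    [0,0,0,0,0,0.02,0],
    [0,0,0,0,0,0,0],
  ],
)

```text
time: 5.8
position: [0.5316, -0.1933, 0.2072]
tool_rot: [0.456, -0.54, 0.541, -0.456]
ft_force: [-0.0, 0.4, -0.9]
grip_width: 0.0561
```

Run:
```python
from h import *
go(.6232,.0588,.20,-.168)
```

```text
t 5.80 g [ 0.5316 -0.1933  0.2012] yaw -0.1695 w 0.0561 q6 -0.38 F [-0.   0.4 -0.9]
delta units [-2.6393  0.0112  0.4772] rows 7 each [-0.377   0.0016  0.0682]
rot units [-0.0004 -0.0005  0.0001] rows 1
```

Request:
play_rows(
  series=[
    [0,-0.25,0,0.045,0,0,0],
    [0,-0.38,0,0.07,0,0,0],
    [0,-0.38,0,0.07,0,0,0],
    [0,-0.38,0,0.07,0,0,0],
    [0,-0.38,0,0.07,0,0,0],
    [0,-0.38,0,0.07,0,0,0],
    [0,-0.32,0,0.055,0,0,0],
    [0,-0.17,0,0.03,0,0,0],
    [0,0,0,0,0,0,0],
    [0,0,0,0,0,0,0],
  ],
)

```text
time: 6.63
position: [0.6227, 0.0598, 0.2053]
tool_rot: [-0.458, 0.54, -0.539, 0.457]
ft_force: [-0.1, -0.5, -1.3]
grip_width: 0.056
```

Run:
```python
from h import *
go(.6232,.0588,.10,-.168)
im=eyes.camera('wrist');np.save('w3.npy',im);crop(im,0,0,512,384,1.5,'w3.png')
p=cam('wrist'); import pickle;pickle.dump(p,open('w3.pkl','wb'))
im=eyes.camera('top');crop(im,195,130,325,230,6,'t3.png')
```

```text
t 6.63 g [0.6227 0.0598 0.1993] yaw -0.1648 w 0.0560 q6 0.08 F [-0.1 -0.5 -1.3]
delta units [0.008  0.9934 0.0077] rows 3 each [0.0027 0.3311 0.0026]
rot units [0.0005 0.001  0.0002] rows 1
```

View pics/w3.png

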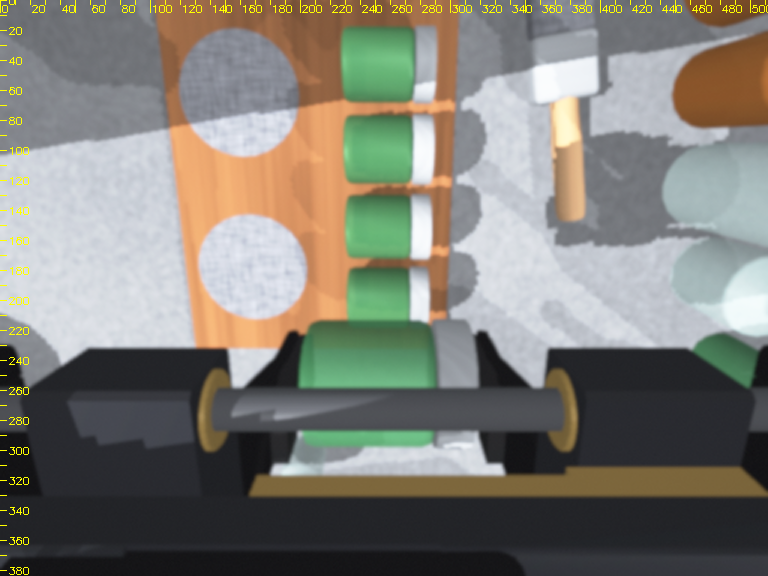

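View pics/t3.png

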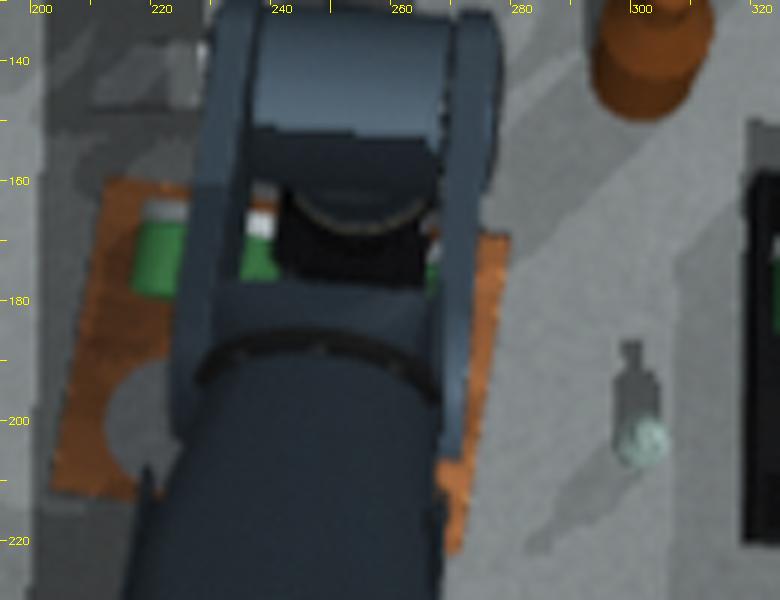

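Run:
```python
from h import *
import pickle
p=pickle.load(open('w3.pkl','rb'))
f=lambda X,Y:((X+.5)/1.5-.5,(Y+.5)/1.5-.5)
th=-.168;M=np.array([[np.cos(th),-np.sin(th)],[np.sin(th),np.cos(th)]])
L=[];W=[]
for y,(a,b,t,bo) in {75:(341,437,27,102),25:(344,434,115,183),-25:(345.5,433,195,258)}.items():
    ym=(t+bo)/2
    A=p2w(p,f(a,ym),.040);B=p2w(p,f(b,ym),.040);C=p2w(p,f((a+b)/2,ym),.028)
    x=(A+B)/2; pt=np.array([x[0],C[1]]); o=pt-M@np.array([0,y/1000]);print(y,'len',np.linalg.norm(B-A),'c',pt,'=> origin',o);
for y,c in ((60,(239,92)),(-60,(252.5,266.5))):
    P=p2w(p,f(*c),.006)[:2];print('pad',y,P,'origin',P-M@np.array([-.1,y/1000]))
```

```text
75 len 0.056859486640043026 c [0.64361618 0.18184782] => origin [0.63107537 0.10790373]
25 len 0.055905016363237324 c [0.63565654 0.1324884 ] => origin [0.63147627 0.10784037]
-25 len 0.056896450783114914 c [0.62780167 0.08275971] => origin [0.63198194 0.10740774]
pad 60 [0.542675   0.18521842] origin [0.63123446 0.10934207]
pad -60 [0.52191946 0.06646671] origin [0.63054422 0.10890089]
```

Request:
play_rows(
  series=[
    [0,0.005,0.3,0,0,0.001,0],
    [0,0,0.3,0,0,0,0],
    [0,0,0.3,0,0,0,0],
    [0,0,0.2,0,0,0,0],
    [0,0,0.12,0,0,0,0],
    [0,0,0,0,0,0,0],
    [0,0,0,0,0,0,0],
    [0,0,0,0,0,0,0],
  ],
)

```text
time: 7.4
position: [0.6244, 0.0576, 0.0854]
tool_rot: [0.454, -0.54, 0.542, -0.456]
ft_force: [0.1, -0.1, -1.0]
grip_width: 0.0561
```

Run:
```python
from h import *
go(.6231,.0585,.068,-.168)
im=eyes.camera('scene');crop(im,215,160,345,270,5.5,'s4.png')
im=eyes.camera('wrist');crop(im,0,0,512,384,1.5,'w4.png')
go(.6231,.0585,.068,-.168)
```

```text
t 7.40 g [0.6244 0.0576 0.0794] yaw -0.1724 w 0.0561 q6 0.09 F [ 0.1 -0.1 -1. ]
delta units [-0.0067  0.1135 -0.0148] rows 1 each [-0.0067  0.1135 -0.0148]
rot units [-0.0009 -0.0014 -0.0001] rows 1
t 7.50 g [0.6246 0.0579 0.0798] yaw -0.1719 w 0.0559 q6 0.09 F [-0.5  0.4 -1.5]
delta units [-0.003   0.1179 -0.0159] rows 1 each [-0.003   0.1179 -0.0159]
rot units [-0.0011 -0.0012 -0.0001] rows 1
```

View pics/s4.png

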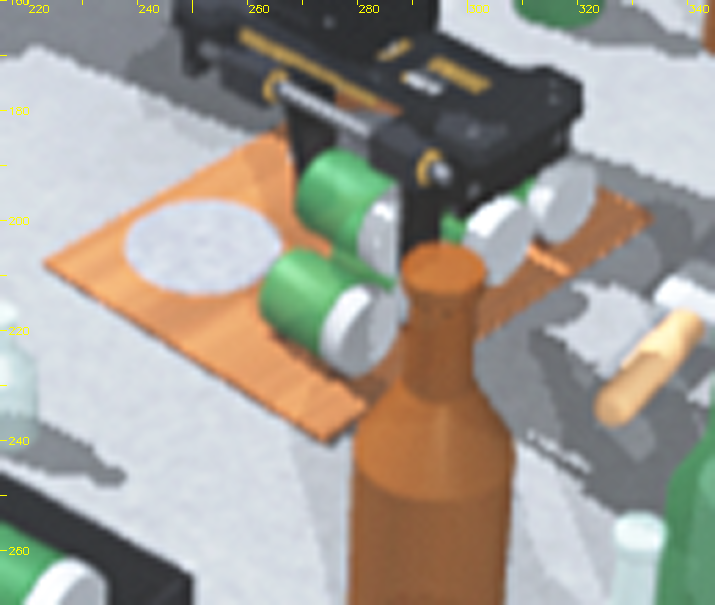

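View pics/w4.png

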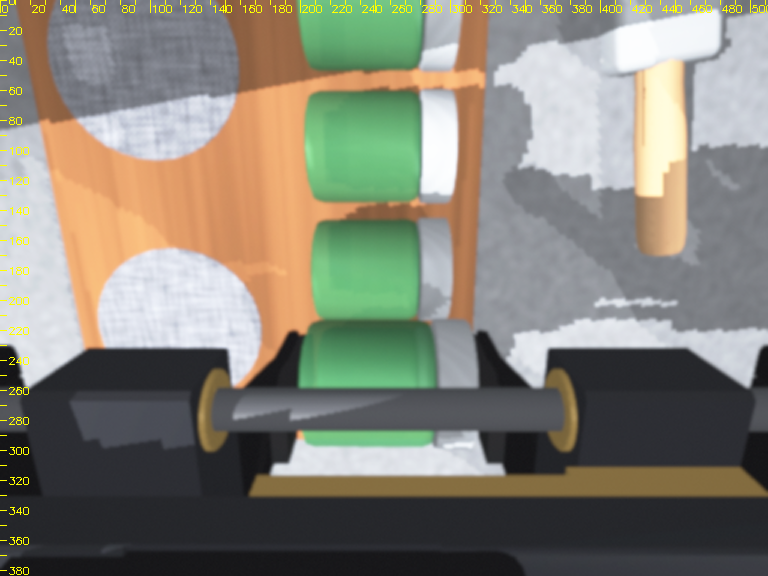

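Request:
play_rows(
  series=[
    [0,0,0.05,-0.012,0,-0.001,0],
    [0,0,0.03,0,0,0,0],
    [0,0,0,0,0,0,0],
    [0,0,0,0,0,0,0],
  ],
)

```text
time: 7.83
position: [0.6218, 0.0586, 0.0759]
tool_rot: [-0.456, 0.54, -0.54, 0.456]
ft_force: [0.8, -0.8, -2.3]
grip_width: 0.0561
```

Request:
play_rows(
  series=[
    [0,0,0.02,0,0,0,0],
    [0,0,0,0,0,0,0],
    [0,0,0,0,0,0,0],
  ],
)

```text
time: 8.08
position: [0.6223, 0.0587, 0.0746]
tool_rot: [0.456, -0.54, 0.54, -0.456]
ft_force: [-0.5, 2.1, 4.2]
grip_width: 0.0562
```

Request:
play_rows(
  series=[
    [0,0,0.005,0,0,0,0],
    [0.76,0,0,0,0,0,0],
    [0.76,0,0,0,0,0,0],
    [0.76,0,0,0,0,0,0],
    [0.76,0,0,0,0,0,0],
    [0.76,0,-0.15,0,0,0,0],
    [0.76,0,-0.35,0,0,0,0],
    [0.76,0,-0.4,0,0,0,0],
    [0.83,0,-0.3,0,0,0,0],
    [0.83,0,0,0,0,-0.02,0],
    [0.83,0,0,0,0,-0.02,0],
    [0.83,0,0,0,0,0,0],
  ],
)

```text
time: 9.08
position: [0.6223, 0.0585, 0.1942]
tool_rot: [0.489, -0.51, 0.511, -0.49]
ft_force: [0.3, -0.7, -0.0]
grip_width: 0.0721
```

Run:
```python
from h import *
go(.619,-.196,.20,-.042)
im=eyes.camera('scene');crop(im,215,160,345,270,5.5,'s5.png')
im=eyes.camera('wrist');crop(im,0,0,512,384,1.5,'w5.png')
```

```text
t 9.08 g [0.6223 0.0585 0.1882] yaw -0.0417 w 0.0721 q6 -0.04 F [ 0.3 -0.7 -0. ]
delta units [ 2.5437 -0.1173  0.0737] rows 7 each [ 0.3634 -0.0168  0.0105]
rot units [-0.0004  0.0001  0.    ] rows 1
```

View pics/s5.png

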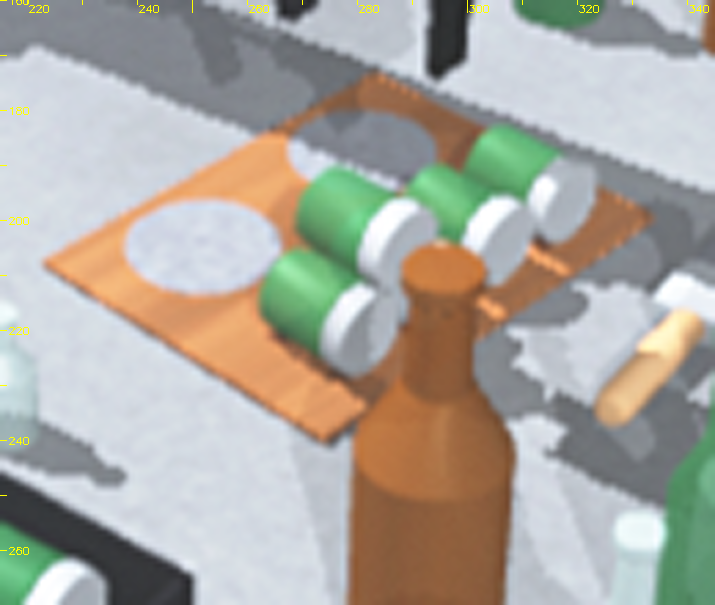

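View pics/w5.png

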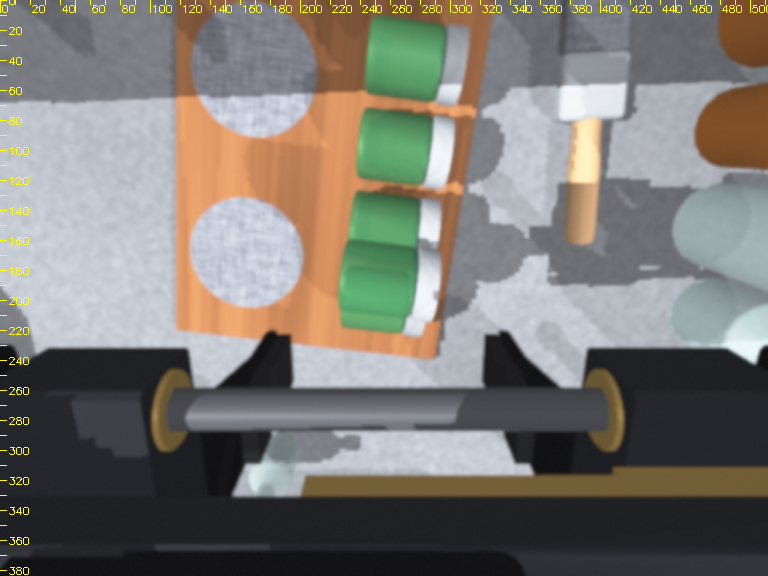

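Request:
play_rows(
  series=[
    [0.83,0.25,-0.02,0.01,0,0,0],
    [0.83,0.39,-0.02,0.012,0,0,0],
    [0.83,0.39,-0.02,0.012,0,0,0],
    [0.83,0.39,0,0.012,0,0,0],
    [0.83,0.39,0,0.012,0,0,0],
    [0.83,0.39,0,0.012,0,0,0],
    [0.83,0.24,0,0.004,0,0,0],
    [0.83,0.1,0,0,0,0,0],
    [0.83,0,0.3,0,0,0,0],
    [0.83,0,0.4,0,0,0,0],
    [0.83,0,0.3,0,0,0,0],
    [0.83,0,0,0,0,0,0],
  ],
)

```text
time: 10.18
position: [0.6136, -0.1924, 0.0923]
tool_rot: [-0.491, 0.516, -0.506, 0.487]
ft_force: [-1.2, 1.1, -0.0]
grip_width: 0.0727
```

Run:
```python
from h import *
im=eyes.camera('wrist');crop(im,0,0,512,384,1.5,'w6.png')
go(.619,-.196,.031,-.042)
```

```text
t 10.23 g [ 0.6156 -0.1932  0.0895] yaw -0.0430 w 0.0721 q6 -0.43 F [-0.1 -0.2  0.4]
delta units [0.0295 0.5841 0.0407] rows 2 each [0.0147 0.292  0.0203]
rot units [ 0.0029 -0.0003 -0.0015] rows 1
```

View pics/w6.png

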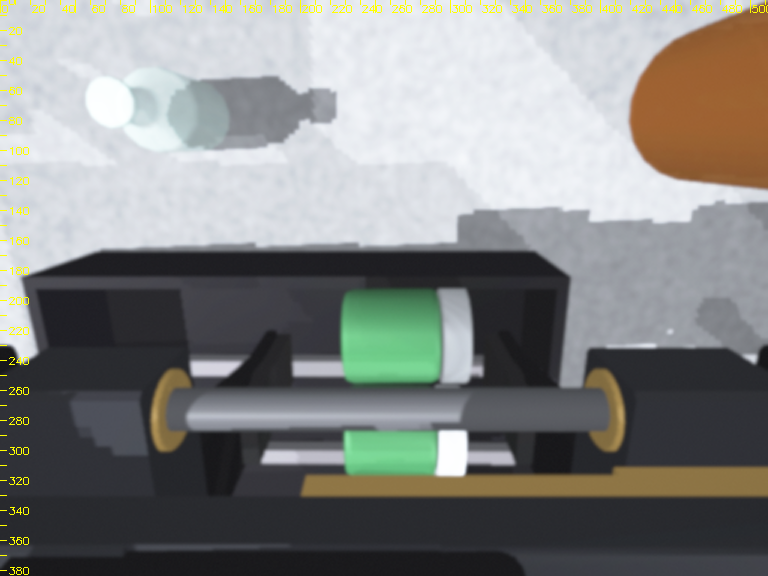

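Request:
play_rows(
  series=[
    [0.83,0.03,0.2,0.045,-0.002,0,0.001],
    [0.83,0,0.2,0,0,0,0],
    [0.83,0,0.18,0,0,0,0],
    [0.83,0,0,0,0,0,0],
    [0.83,0,0,0,0,0,0],
    [0.83,0,0,0,0,0,0],
  ],
)

```text
time: 10.73
position: [0.6242, -0.1989, 0.0437]
tool_rot: [-0.49, 0.512, -0.509, 0.489]
ft_force: [-0.4, -0.4, 0.4]
grip_width: 0.0719
```

Run:
```python
from h import *
go(.620,-.196,.031,-.042)
```

```text
t 10.73 g [ 0.6242 -0.1988  0.0377] yaw -0.0425 w 0.0719 q6 -0.44 F [-0.4 -0.4  0.4]
delta units [-0.0265  0.067  -0.0429] rows 1 each [-0.0265  0.067  -0.0429]
rot units [ 0.001  -0.0002 -0.0006] rows 1
```

Request:
play_rows(
  series=[
    [0.83,0,0,0,0,0,0],
    [0.83,0,0,0,0,0,0],
  ],
)

```text
time: 10.9
position: [0.6238, -0.199, 0.0434]
tool_rot: [-0.49, 0.512, -0.509, 0.489]
ft_force: [-0.1, -0.1, -0.2]
grip_width: 0.0723
```

Request:
play_rows(
  series=[
    [0.83,0,0,0,0,0,0],
  ],
)

```text
time: 10.98
position: [0.6234, -0.1989, 0.0428]
tool_rot: [-0.49, 0.512, -0.509, 0.489]
ft_force: [0.5, 0.5, -0.1]
grip_width: 0.0725
```

Request:
play_rows(
  series=[
    [0.83,-0.025,0.06,-0.03,0.001,0,-0.0005],
    [0.83,0,0,0,0,0,0],
    [0.83,0,0,0,0,0,0],
    [0,0,0,0,0,0,0],
    [0,0,0,0,0,0,0],
    [0,0,0,0,0,0,0],
    [0,0,0,0,0,0,0],
    [0,0,0,0,0,0,0],
    [0,0,0,0,0,0,0],
  ],
)

```text
time: 11.73
position: [0.62, -0.1961, 0.0355]
tool_rot: [-0.489, 0.512, -0.51, 0.489]
ft_force: [1.4, -0.3, -1.2]
grip_width: 0.0558
```

Request:
play_rows(
  series=[
    [0,0,-0.1,0,0,0,0],
    [0,0,-0.3,0,0,0,0],
    [0,0,-0.35,0,0,0,0],
    [0,0,-0.35,0,0,0,0],
    [0,0,-0.35,0,0,0,0],
    [0,0,-0.25,0,0,0,0],
    [0,0,0,0,0,0.02,0],
    [0,0,0,0,0,0.02,0],
    [0,0,0,0,0,0,0],
    [0,0,0,0,0,0,0],
  ],
)

```text
time: 12.57
position: [0.6199, -0.196, 0.2059]
tool_rot: [-0.457, 0.541, -0.539, 0.456]
ft_force: [-0.3, -0.3, -1.3]
grip_width: 0.0561
```

Run:
```python
from h import *
go(.6315,.1078,.195,-.168)
```

```text
t 12.57 g [ 0.6199 -0.196   0.1999] yaw -0.1668 w 0.0561 q6 -0.31 F [-0.3 -0.3 -1.3]
delta units [-3.0153  0.0538 -0.3899] rows 8 each [-0.3769  0.0067 -0.0487]
rot units [ 0.0012  0.0004 -0.0004] rows 1
```

Request:
play_rows(
  series=[
    [0,-0.25,0.007,-0.032,0.001,0,0],
    [0,-0.38,0.007,-0.049,0,0,0],
    [0,-0.38,0.007,-0.049,0,0,0],
    [0,-0.38,0.007,-0.049,0,0,0],
    [0,-0.38,0.007,-0.049,0,0,0],
    [0,-0.38,0.007,-0.049,0,0,0],
    [0,-0.38,0.007,-0.049,0,0,0],
    [0,-0.32,0,-0.041,0,0,0],
    [0,-0.165,0,-0.023,0,0,0],
    [0,0,0,0,0,0,0],
    [0,0,0,0,0,0,0],
    [0,0,0,0,0,0,0],
  ],
)

```text
time: 13.57
position: [0.6322, 0.1068, 0.2005]
tool_rot: [-0.456, 0.541, -0.54, 0.456]
ft_force: [1.0, 0.1, -0.4]
grip_width: 0.056
```

Run:
```python
from h import *
go(.6315,.1078,.075,-.168)
```

```text
t 13.57 g [0.6322 0.1068 0.1945] yaw -0.1679 w 0.0560 q6 0.16 F [ 1.   0.1 -0.4]
delta units [-0.0086  1.1953 -0.0072] rows 3 each [-0.0029  0.3984 -0.0024]
rot units [ 0.0003  0.     -0.0001] rows 1
```

Request:
play_rows(
  series=[
    [0,-0.008,0.3,-0.007,0,0,0],
    [0,0,0.35,0,0,0,0],
    [0,0,0.3,0,0,0,0],
    [0,0,0.15,0,0,0,0],
    [0,0,0.1,0,0,0,0],
    [0,0,0,0,0,0,0],
    [0,0,0,0,0,0,0],
    [0,0,0,0,0,0,0],
  ],
)

```text
time: 14.23
position: [0.6332, 0.1079, 0.0824]
tool_rot: [0.455, -0.54, 0.541, -0.457]
ft_force: [0.0, 0.2, -0.8]
grip_width: 0.0556
```

Run:
```python
from h import *
go(.6315,.1078,.067,-.168)
```

```text
t 14.23 g [0.6333 0.1079 0.0764] yaw -0.1693 w 0.0556 q6 0.16 F [ 0.   0.2 -0.8]
delta units [ 0.0038  0.0937 -0.0175] rows 1 each [ 0.0038  0.0937 -0.0175]
rot units [-0.0009 -0.0004 -0.0005] rows 1
```

Request:
play_rows(
  series=[
    [0,0,0.05,-0.015,0,0,0],
    [0,0,0.025,0,0,0,0],
    [0,0,0,0,0,0,0],
    [0,0,0,0,0,0,0],
  ],
)

```text
time: 14.57
position: [0.6304, 0.1089, 0.0738]
tool_rot: [-0.456, 0.54, -0.54, 0.457]
ft_force: [-0.7, 0.3, -1.2]
grip_width: 0.0563
```

Request:
play_rows(
  series=[
    [0,0,0.02,0,0,0,0],
    [0,0,0,0,0,0,0],
    [0,0,0,0,0,0,0],
  ],
)

```text
time: 14.82
position: [0.6308, 0.1091, 0.0729]
tool_rot: [-0.456, 0.54, -0.54, 0.457]
ft_force: [-1.1, 0.9, 5.3]
grip_width: 0.056
```

Request:
play_rows(
  series=[
    [0,0,0.005,0,0,0,0],
    [0.76,0,0,0,0,0,0],
    [0.76,0,0,0,0,0,0],
    [0.76,0,0,0,0,0,0],
    [0.76,0,0,0,0,0,0],
    [0.76,0,-0.15,0,0,0,0],
    [0.76,0,-0.35,0,0,0,0],
    [0.76,0,-0.4,0,0,0,0],
    [0.83,0,-0.35,0,0,0,0],
    [0.83,0,0,0,0,-0.02,0],
    [0.83,0,0,0,0,-0.02,0],
    [0.83,0,0,0,0,0,0],
  ],
)

```text
time: 15.82
position: [0.6306, 0.1086, 0.1969]
tool_rot: [0.489, -0.51, 0.51, -0.49]
ft_force: [-0.8, 1.1, -0.4]
grip_width: 0.0719
```

Run:
```python
from h import *
go(.617,-.245,.195,-.042)
im=eyes.camera('scene');crop(im,215,160,345,270,5.5,'s7.png')
im=eyes.camera('wrist');crop(im,0,0,512,384,1.5,'w7.png')
```

```text
t 15.82 g [0.6306 0.1086 0.1909] yaw -0.0418 w 0.0719 q6 0.04 F [-0.8  1.1 -0.4]
delta units [ 3.5388 -0.0453  0.0116] rows 9 each [ 0.3932 -0.005   0.0013]
rot units [-0.0005  0.0001 -0.0004] rows 1
```

View pics/s7.png

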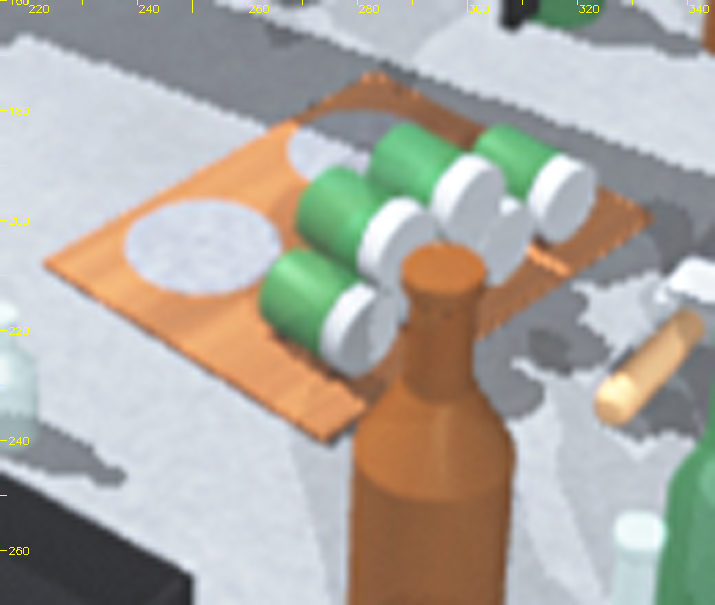

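View pics/w7.png

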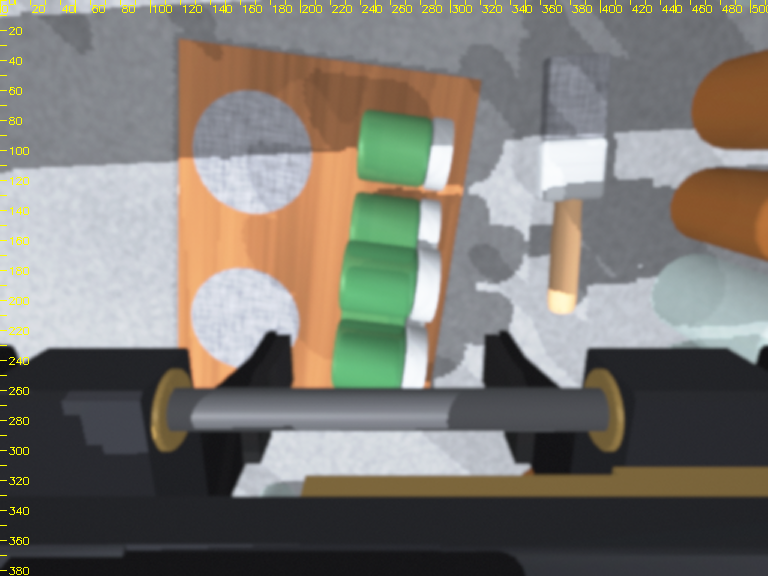

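Both seated. Next: the middle-lane jar.

Request:
play_rows(
  series=[
    [0.83,0.25,-0.02,0.001,0,0,0],
    [0.83,0.39,-0.02,0.001,0,0,0],
    [0.83,0.39,0,0.001,0,0,0],
    [0.83,0.39,0,0.001,0,0,0],
    [0.83,0.39,0,0.001,0,0,0],
    [0.83,0.39,0,0.001,0,0,0],
    [0.83,0.39,0,0.001,0,0,0],
    [0.83,0.39,0,0.001,0,0,0],
    [0.83,0.36,0,0.001,0,0,0],
    [0.83,0.2,0,0.001,0,0,0],
    [0.83,0,0,0,0,0,0],
    [0.83,0,0,0,0,0,0],
  ],
)

```text
time: 16.92
position: [0.6156, -0.2462, 0.1983]
tool_rot: [-0.488, 0.513, -0.51, 0.488]
ft_force: [0.0, -0.2, -0.6]
grip_width: 0.0718
```

Request:
play_rows(
  series=[
    [0.83,0,0.3,0,0,0,0],
    [0.83,0,0.4,0,0,0,0],
    [0.83,0,0.3,0,0,0,0],
    [0.83,0,0,0,0,0,0],
    [0.83,0,0,0,0,0,0],
    [0.83,0,0,0,0,0,0],
  ],
)

```text
time: 17.42
position: [0.6174, -0.2443, 0.1008]
tool_rot: [0.489, -0.51, 0.511, -0.49]
ft_force: [0.1, -1.1, 0.2]
grip_width: 0.0722
```

Run:
```python
from h import *
go(.6175,-.245,.030,-.042)
im=eyes.camera('wrist');crop(im,0,0,512,384,1.5,'w8.png')
```

```text
t 17.42 g [ 0.6174 -0.2443  0.0948] yaw -0.0418 w 0.0722 q6 -0.50 F [ 0.1 -1.1  0.2]
delta units [7.400e-03 6.483e-01 2.000e-04] rows 2 each [3.700e-03 3.242e-01 1.000e-04]
rot units [-0.0006  0.0001 -0.0001] rows 1
```

View pics/w8.png

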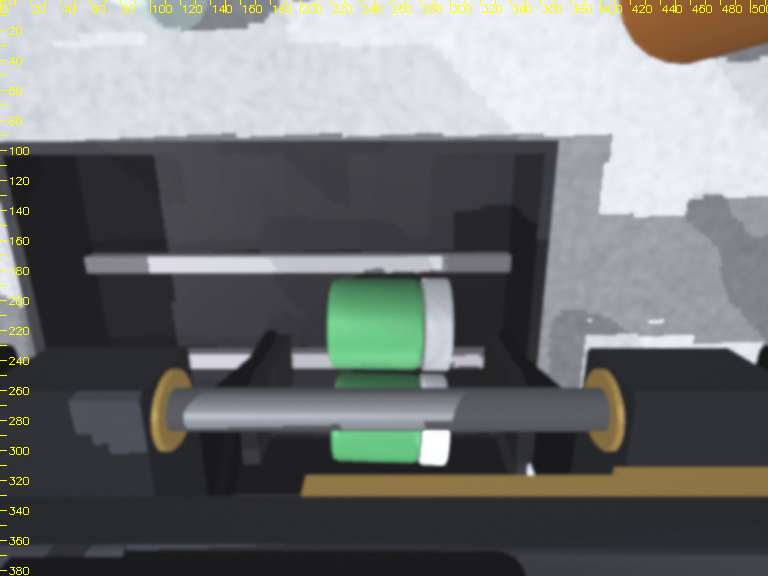

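Request:
play_rows(
  series=[
    [0.83,0.005,0.25,0,0,0,0],
    [0.83,0,0.2,0,0,0,0],
    [0.83,0,0.15,0,0,0,0],
    [0.83,0,0.03,0,0,0,0],
    [0.83,0,0,0,0,0,0],
    [0.83,0,0,0,0,0,0],
    [0.83,0,0,0,0,0,0],
  ],
)

```text
time: 18.05
position: [0.6176, -0.2461, 0.0387]
tool_rot: [0.489, -0.51, 0.512, -0.49]
ft_force: [-0.5, -0.8, -0.2]
grip_width: 0.0721
```

Request:
play_rows(
  series=[
    [0,0,0,0,0,0,0],
    [0,0,0,0,0,0,0],
    [0,0,0,0,0,0,0],
    [0,0,0,0,0,0,0],
    [0,0,0,0,0,0,0],
    [0,0,0,0,0,0,0],
  ],
)

```text
time: 18.55
position: [0.6167, -0.2456, 0.0372]
tool_rot: [0.489, -0.51, 0.511, -0.49]
ft_force: [0.1, 0.1, 3.1]
grip_width: 0.0557
```

Request:
play_rows(
  series=[
    [0,0,-0.1,0,0,0,0],
    [0,0,-0.3,0,0,0,0],
    [0,0,-0.35,0,0,0,0],
    [0,0,-0.35,0,0,0,0],
    [0,0,-0.35,0,0,0,0],
    [0,0,-0.25,0,0,0,0],
    [0,0,0,0,0,0.02,0],
    [0,0,0,0,0,0.02,0],
    [0,0,0,0,0,0,0],
    [0,0,0,0,0,0,0],
  ],
)

```text
time: 19.38
position: [0.6155, -0.2453, 0.2064]
tool_rot: [-0.457, 0.541, -0.539, 0.457]
ft_force: [0.1, -0.3, -1.8]
grip_width: 0.0556
```

Run:
```python
from h import *
go(.6399,.1571,.195,-.168)
```

```text
t 19.38 g [ 0.6155 -0.2453  0.2004] yaw -0.1668 w 0.0556 q6 -0.38 F [ 0.1 -0.3 -1.8]
delta units [-4.0081  0.0604 -0.4279] rows 11 each [-0.3644  0.0055 -0.0389]
rot units [ 0.0005  0.0004 -0.0005] rows 1
```

Request:
play_rows(
  series=[
    [0,-0.25,0.006,-0.026,0,0,0],
    [0,-0.39,0.006,-0.042,0,0,0],
    [0,-0.39,0.006,-0.042,0,0,0],
    [0,-0.39,0.006,-0.042,0,0,0],
    [0,-0.39,0.006,-0.042,0,0,0],
    [0,-0.39,0.006,-0.042,0,0,0],
    [0,-0.39,0.006,-0.042,0,0,0],
    [0,-0.39,0.006,-0.042,0,0,0],
    [0,-0.39,0.006,-0.042,0,0,0],
    [0,-0.35,0,-0.037,0,0,0],
    [0,-0.288,0,-0.029,0,0,0],
    [0,0,0,0,0,0,0],
  ],
)

```text
time: 20.38
position: [0.6403, 0.1629, 0.2008]
tool_rot: [-0.457, 0.54, -0.537, 0.459]
ft_force: [0.8, -0.6, -1.2]
grip_width: 0.0558
```

Request:
play_rows(
  series=[
    [0,0,0,0,0,0,0],
    [0,0,0,0,0,0,0],
  ],
)

```text
time: 20.55
position: [0.6407, 0.1563, 0.2009]
tool_rot: [-0.457, 0.54, -0.54, 0.456]
ft_force: [-0.4, 0.3, -1.7]
grip_width: 0.0554
```

Run:
```python
from h import *
go(.6399,.1571,.075,-.168)
```

```text
t 20.55 g [0.6407 0.1563 0.1949] yaw -0.1672 w 0.0554 q6 0.24 F [-0.4  0.3 -1.7]
delta units [-0.0064  1.1985 -0.0074] rows 3 each [-0.0021  0.3995 -0.0025]
rot units [0.0005 0.0003 0.    ] rows 1
```

Request:
play_rows(
  series=[
    [0,-0.006,0.3,-0.007,0,0,0],
    [0,0,0.35,0,0,0,0],
    [0,0,0.3,0,0,0,0],
    [0,0,0.15,0,0,0,0],
    [0,0,0.1,0,0,0,0],
    [0,0,0,0,0,0,0],
    [0,0,0,0,0,0,0],
    [0,0,0,0,0,0,0],
  ],
)

```text
time: 21.22
position: [0.642, 0.1569, 0.0831]
tool_rot: [0.455, -0.54, 0.541, -0.457]
ft_force: [0.1, -0.5, -0.5]
grip_width: 0.0559
```

Run:
```python
from h import *
go(.6399,.1571,.067,-.168)
```

```text
t 21.22 g [0.642  0.1569 0.0771] yaw -0.1693 w 0.0559 q6 0.24 F [ 0.1 -0.5 -0.5]
delta units [ 0.0022  0.1007 -0.0211] rows 1 each [ 0.0022  0.1007 -0.0211]
rot units [-0.0008 -0.0004 -0.0005] rows 1
```

Request:
play_rows(
  series=[
    [0,0,0.05,-0.018,0,0,0],
    [0,0,0.025,0,0,0,0],
    [0,0,0,0,0,0,0],
    [0,0,0,0,0,0,0],
  ],
)

```text
time: 21.55
position: [0.6395, 0.1581, 0.0753]
tool_rot: [0.455, -0.54, 0.54, -0.457]
ft_force: [-1.0, -0.1, 3.5]
grip_width: 0.0557
```

Request:
play_rows(
  series=[
    [0,0,0.02,0,0,0,0],
    [0,0,0,0,0,0,0],
    [0,0,0,0,0,0,0],
  ],
)

```text
time: 21.8
position: [0.6396, 0.1586, 0.0745]
tool_rot: [0.455, -0.54, 0.54, -0.457]
ft_force: [-0.9, 0.3, 9.6]
grip_width: 0.0558
```

Contact; release and go for the last jar (right lane).

Request:
play_rows(
  series=[
    [0,0,0,0,0,0,0],
    [0.76,0,0,0,0,0,0],
    [0.76,0,0,0,0,0,0],
    [0.76,0,0,0,0,0,0],
    [0.76,0,0,0,0,0,0],
    [0.76,0,-0.15,0,0,0,0],
    [0.76,0,-0.35,0,0,0,0],
    [0.76,0,-0.4,0,0,0,0],
    [0.83,0,-0.35,0,0,0,0],
    [0.83,0,0,0,0,-0.02,0],
    [0.83,0,0,0,0,-0.02,0],
    [0.83,0,0,0,0,0,0],
  ],
)

```text
time: 22.8
position: [0.639, 0.1577, 0.1979]
tool_rot: [-0.489, 0.51, -0.51, 0.49]
ft_force: [-0.1, -0.2, -0.2]
grip_width: 0.0719
```

Run:
```python
from h import *
go(.615,-.2965,.195,-.042)
im=eyes.camera('scene');crop(im,215,160,345,270,5.5,'s9.png')
```

```text
t 22.80 g [0.639  0.1577 0.1919] yaw -0.0418 w 0.0719 q6 0.11 F [-0.1 -0.2 -0.2]
delta units [ 4.5481 -0.0371 -0.0502] rows 12 each [ 0.379  -0.0031 -0.0042]
rot units [-0.0004  0.0001 -0.0004] rows 1
```

View pics/s9.png

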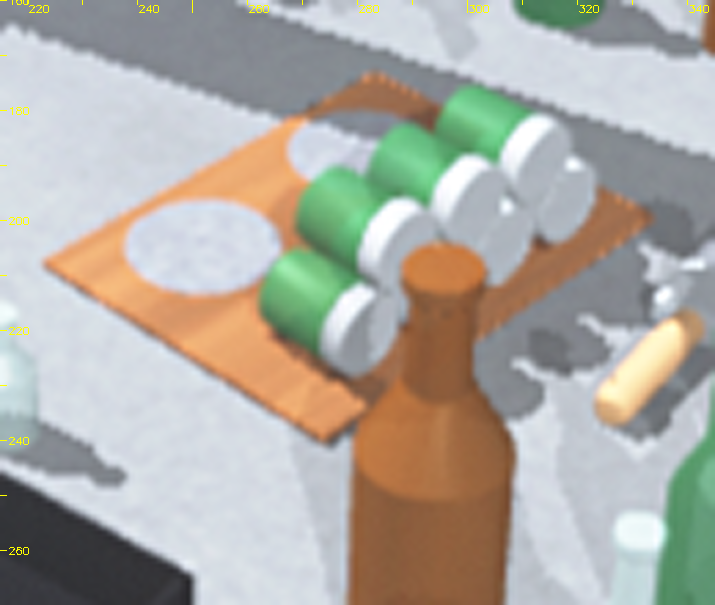

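Request:
play_rows(
  series=[
    [0.83,0.3,-0.02,-0.004,0,0,0],
    [0.83,0.39,-0.02,-0.004,0,0,0],
    [0.83,0.39,0,-0.004,0,0,0],
    [0.83,0.39,0,-0.004,0,0,0],
    [0.83,0.39,0,-0.004,0,0,0],
    [0.83,0.39,0,-0.004,0,0,0],
    [0.83,0.39,0,-0.004,0,0,0],
    [0.83,0.39,0,-0.004,0,0,0],
    [0.83,0.39,0,-0.004,0,0,0],
    [0.83,0.39,0,-0.004,0,0,0],
    [0.83,0.39,0,-0.005,0,0,0],
    [0.83,0.348,0,-0.005,0,0,0],
  ],
)

```text
time: 23.85
position: [0.6135, -0.2989, 0.1993]
tool_rot: [-0.488, 0.512, -0.51, 0.489]
ft_force: [0.8, -0.3, -0.2]
grip_width: 0.0722
```

Request:
play_rows(
  series=[
    [0.83,0,0,0,0,0,0],
    [0.83,0,0,0,0,0,0],
    [0.83,0,0.3,0,0,0,0],
    [0.83,0,0.4,0,0,0,0],
    [0.83,0,0.3,0,0,0,0],
    [0.83,0,0,0,0,0,0],
    [0.83,0,0,0,0,0,0],
    [0.83,0,0,0,0,0,0],
  ],
)

```text
time: 24.52
position: [0.6155, -0.2957, 0.1018]
tool_rot: [0.489, -0.51, 0.511, -0.49]
ft_force: [-0.5, 0.0, 0.0]
grip_width: 0.072
```

Run:
```python
from h import *
go(.615,-.2965,.030,-.042)
im=eyes.camera('wrist');crop(im,0,0,512,384,1.5,'w10.png')
```

```text
t 24.52 g [ 0.6155 -0.2957  0.0958] yaw -0.0420 w 0.0720 q6 -0.57 F [-0.5  0.   0. ]
delta units [ 0.0081  0.6584 -0.0058] rows 2 each [ 0.0041  0.3292 -0.0029]
rot units [-0.0005  0.     -0.0001] rows 1
```

View pics/w10.png

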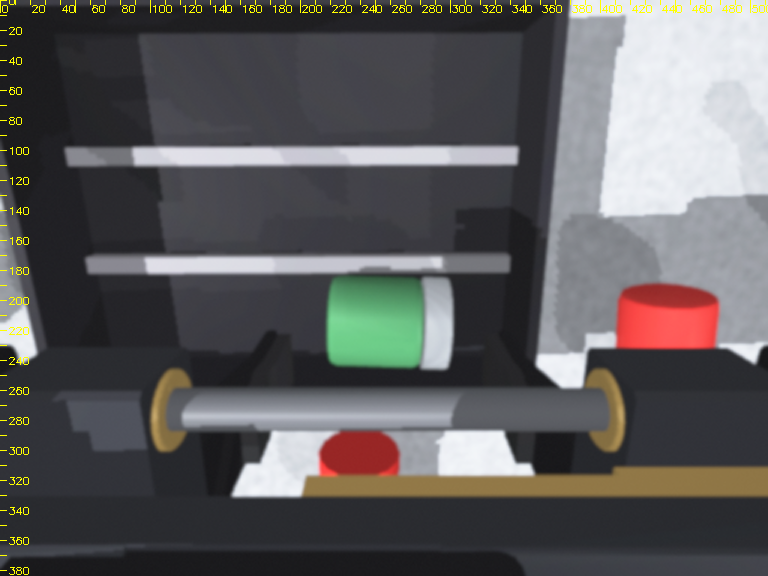

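Request:
play_rows(
  series=[
    [0.83,0.008,0.25,-0.005,0,0,0],
    [0.83,0,0.2,0,0,0,0],
    [0.83,0,0.15,0,0,0,0],
    [0.83,0,0.03,0,0,0,0],
    [0.83,0,0,0,0,0,0],
    [0.83,0,0,0,0,0,0],
    [0.83,0,0,0,0,0,0],
  ],
)

```text
time: 25.15
position: [0.6149, -0.2977, 0.0393]
tool_rot: [0.489, -0.51, 0.511, -0.49]
ft_force: [-0.3, 0.9, -0.4]
grip_width: 0.072
```

Request:
play_rows(
  series=[
    [0,0,0,0,0,0,0],
    [0,0,0,0,0,0,0],
    [0,0,0,0,0,0,0],
    [0,0,0,0,0,0,0],
    [0,0,0,0,0,0,0],
    [0,0,0,0,0,0,0],
  ],
)

```text
time: 25.65
position: [0.6145, -0.2973, 0.0383]
tool_rot: [0.489, -0.51, 0.511, -0.49]
ft_force: [1.1, 0.8, 3.5]
grip_width: 0.0556
```

Request:
play_rows(
  series=[
    [0,0,-0.1,0,0,0,0],
    [0,0,-0.3,0,0,0,0],
    [0,0,-0.35,0,0,0,0],
    [0,0,-0.35,0,0,0,0],
    [0,0,-0.35,0,0,0,0],
    [0,0,-0.25,0,0,0,0],
    [0,0,0,0,0,0.02,0],
    [0,0,0,0,0,0.02,0],
    [0,0,0,0,0,0,0],
    [0,0,0,0,0,0,0],
  ],
)

```text
time: 26.48
position: [0.6131, -0.2968, 0.2073]
tool_rot: [-0.457, 0.541, -0.539, 0.457]
ft_force: [-0.2, 0.6, -1.5]
grip_width: 0.0562
```

Run:
```python
from h import *
go(.6273,.0832,.200,-.168)
```

```text
t 26.48 g [ 0.6131 -0.2968  0.2013] yaw -0.1669 w 0.0562 q6 -0.45 F [-0.2  0.6 -1.5]
delta units [-3.7709  0.0205 -0.4913] rows 10 each [-0.3771  0.0021 -0.0491]
rot units [ 0.0006  0.0003 -0.0006] rows 1
```

Request:
play_rows(
  series=[
    [0,-0.25,0,-0.032,0,0,0],
    [0,-0.39,0,-0.051,0,0,0],
    [0,-0.39,0,-0.051,0,0,0],
    [0,-0.39,0,-0.051,0,0,0],
    [0,-0.39,0,-0.051,0,0,0],
    [0,-0.39,0,-0.051,0,0,0],
    [0,-0.39,0,-0.051,0,0,0],
    [0,-0.39,0,-0.051,0,0,0],
    [0,-0.39,0,-0.051,0,0,0],
    [0,-0.28,0,-0.036,0,0,0],
    [0,-0.12,0,-0.015,0,0,0],
    [0,0,0,0,0,0,0],
  ],
)

```text
time: 27.48
position: [0.6279, 0.0857, 0.2073]
tool_rot: [-0.458, 0.54, -0.538, 0.458]
ft_force: [0.7, -0.7, -1.8]
grip_width: 0.0557
```

Request:
play_rows(
  series=[
    [0,0,0.3,0,0,0,0],
    [0,0,0.3,0,0,0,0],
    [0,0,0.2,0,0,0,0],
    [0,0,0,0,0,0,0],
    [0,0,0,0,0,0,0],
    [0,0,0,0,0,0,0],
  ],
)

```text
time: 27.98
position: [0.6298, 0.0814, 0.129]
tool_rot: [0.455, -0.54, 0.541, -0.457]
ft_force: [0.1, -0.1, -0.8]
grip_width: 0.0559
```

Run:
```python
from h import *
go(.6273,.0832,.105,-.168)
im=eyes.camera('wrist');crop(im,0,0,512,384,1.5,'w11.png')
```

```text
t 27.98 g [0.6298 0.0814 0.123 ] yaw -0.1695 w 0.0559 q6 0.12 F [ 0.1 -0.1 -0.8]
delta units [-0.0131  0.1797 -0.0279] rows 1 each [-0.0131  0.1797 -0.0279]
rot units [-0.0006 -0.0005 -0.0003] rows 1
```

View pics/w11.png

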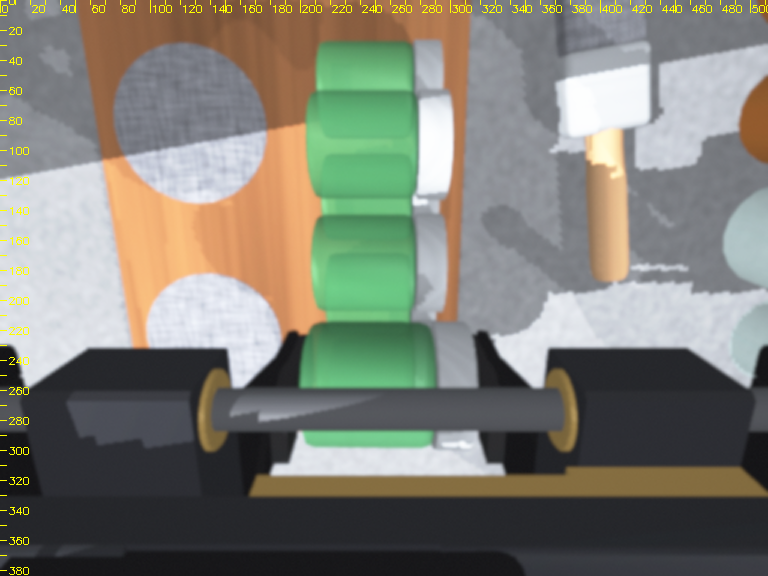

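Aligned; correct sideways and lower.

Request:
play_rows(
  series=[
    [0,-0.012,0.08,-0.02,0,0,0],
    [0,0,0.05,0,0,0,0],
    [0,0,0.02,0,0,0,0],
    [0,0,0,0,0,0,0],
    [0,0,0,0,0,0,0],
  ],
)

```text
time: 28.45
position: [0.6269, 0.0844, 0.113]
tool_rot: [-0.456, 0.541, -0.54, 0.456]
ft_force: [0.6, 0.7, -1.3]
grip_width: 0.0561
```

Request:
play_rows(
  series=[
    [0,0,0.02,0,0,0,0],
    [0,0,0,0,0,0,0],
    [0,0,0,0,0,0,0],
  ],
)

```text
time: 28.7
position: [0.6273, 0.0846, 0.1118]
tool_rot: [-0.456, 0.54, -0.54, 0.457]
ft_force: [-1.7, 0.5, 3.2]
grip_width: 0.0559
```

Request:
play_rows(
  series=[
    [0,0,0.005,0,0,0,0],
    [0.76,0,0,0,0,0,0],
    [0.76,0,0,0,0,0,0],
    [0.76,0,0,0,0,0,0],
    [0.76,0,0,0,0,0,0],
    [0.76,0,-0.1,0,0,0,0],
    [0.76,0,-0.35,0,0,0,0],
    [0.76,0,-0.4,0,0,0,0],
    [0.76,0,-0.35,0,0,0,0],
    [0.76,0,0,0,0,0,0],
    [0.76,0,0,0,0,0,0],
    [0.76,0,0,0,0,0,0],
  ],
)

```text
time: 29.7
position: [0.6264, 0.0842, 0.2308]
tool_rot: [-0.456, 0.541, -0.54, 0.456]
ft_force: [-1.5, 0.0, -0.1]
grip_width: 0.0661
```

Run:
```python
from h import *
go(.56,.37,.22,-.168+np.pi/2)
im=eyes.camera('scene');crop(im,215,130,345,240,5.5,'s12.png')
im=eyes.camera('wrist');crop(im,0,0,512,384,1.5,'w12.png')
```

```text
t 29.70 g [0.6264 0.0842 0.2248] yaw -0.1685 w 0.0661 q6 0.12 F [-1.5  0.  -0.1]
delta units [-2.7065  0.0508 -1.1341] rows 8 each [-0.3383  0.0064 -0.1418]
rot units [ 4.000e-04  4.998e-01 -2.000e-04] rows 13
```

View pics/s12.png

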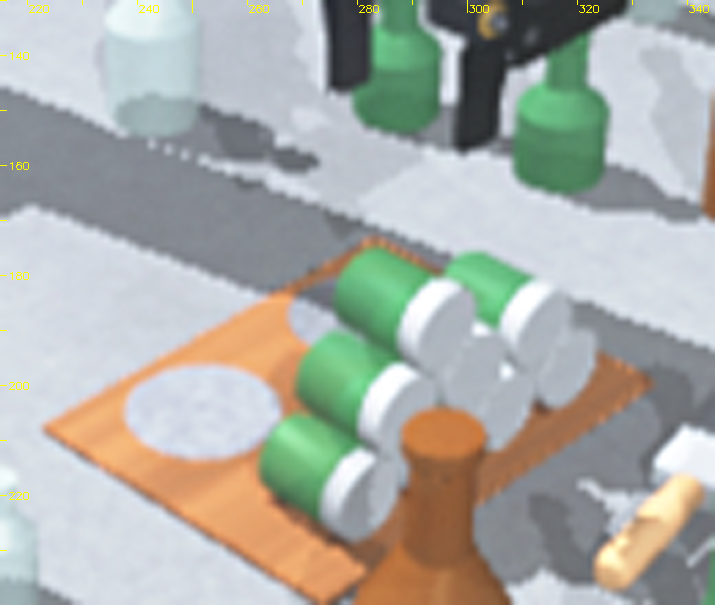

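View pics/w12.png

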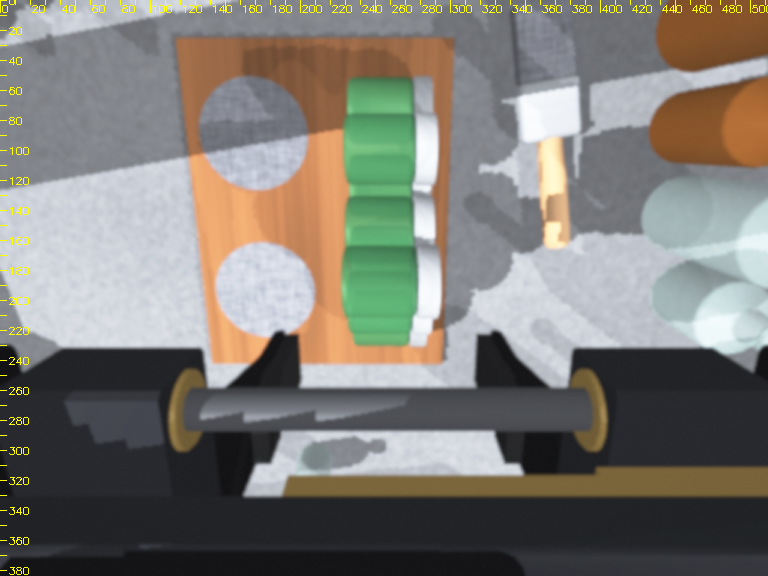

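Request:
play_rows(
  series=[
    [0.76,0,0,0,0,-0.0385,0],
    [0.76,0,0,0,0,-0.0385,0],
    [0.76,0,0,0,0,-0.0385,0],
    [0.76,0,0,0,0,-0.0385,0],
    [0.76,0,0,0,0,-0.0385,0],
    [0.76,0,0,0,0,-0.0385,0],
    [0.76,0,0,0,0,-0.0385,0],
    [0.76,0,0,0,0,-0.0385,0],
    [0.76,0,0,0,0,-0.0385,0],
    [0.76,0,0,0,0,-0.0385,0],
    [0.76,0,0,0,0,-0.0385,0],
    [0.76,0,0,0,0,-0.0385,0],
  ],
)

```text
time: 30.8
position: [0.6259, 0.0842, 0.2284]
tool_rot: [-0.7, 0.101, -0.098, 0.7]
ft_force: [-0.1, -0.1, 0.7]
grip_width: 0.0662
```

Request:
play_rows(
  series=[
    [0.76,0,0,0,0,-0.0385,0],
    [0.76,0,0,0,0,0,0],
    [0.76,0,0,0,0,0,0],
  ],
)

```text
time: 31.05
position: [0.6262, 0.0842, 0.229]
tool_rot: [-0.704, 0.061, -0.059, 0.705]
ft_force: [-0.0, -0.3, 1.1]
grip_width: 0.0662
```

Run:
```python
from h import *
go(.50,.36,.22,-.168+np.pi/2)
```

```text
t 31.05 g [0.6261 0.0842 0.223 ] yaw 1.4007 w 0.0662 q6 -1.44 F [-0.  -0.3  1.1]
delta units [-1.7101  0.0372  2.5048] rows 8 each [-0.2138  0.0047  0.3131]
rot units [-0.0003 -0.0007 -0.001 ] rows 1
```

Request:
play_rows(
  series=[
    [0.76,-0.15,0,0.21,0,0,0],
    [0.76,-0.214,0,0.313,0,0,0],
    [0.76,-0.214,0,0.313,0,0,0],
    [0.76,-0.214,0,0.313,0,0,0],
    [0.76,-0.214,0,0.313,0,0,0],
    [0.76,-0.214,0,0.313,0,0,0],
    [0.76,-0.15,0,0.21,0,0,0],
    [0.76,0,0,0,0,0,0],
    [0.76,0,0,0,0,0,0],
    [0.76,0,0,0,0,0,0],
  ],
)

```text
time: 31.88
position: [0.5249, 0.3023, 0.2304]
tool_rot: [-0.704, 0.059, -0.059, 0.705]
ft_force: [-0.4, 0.2, -0.9]
grip_width: 0.0662
```

Run:
```python
from h import *
import pickle
go(.548,.379,.22,-.168+np.pi/2)
pickle.dump(cam('wrist'),open('w13.pkl','wb'))
im=eyes.camera('wrist');crop(im,0,0,512,384,1.5,'w13.png')
im=eyes.camera('top');crop(im,130,140,410,300,2.8,'t13.png')
```

```text
t 31.88 g [0.5249 0.3023 0.2244] yaw 1.4028 w 0.0662 q6 -1.07 F [-0.4  0.2 -0.9]
delta units [0.0995 0.0439 0.7951] rows 3 each [0.0332 0.0146 0.265 ]
rot units [-0.0001  0.     -0.0001] rows 1
```

View pics/w13.png

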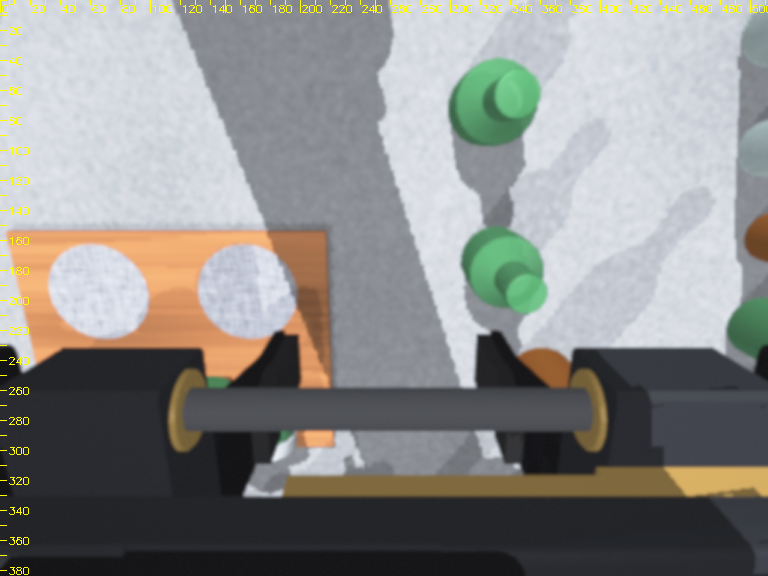

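View pics/t13.png

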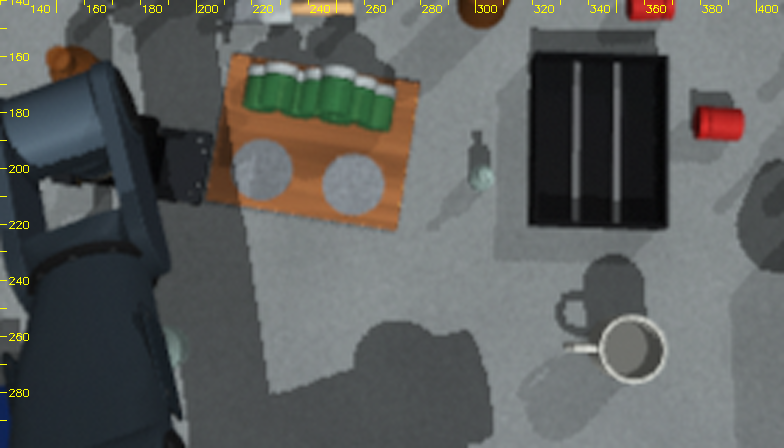

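Run:
```python
from h import *
import pickle
p=pickle.load(open('w13.pkl','rb'))
f=lambda X,Y:((X+.5)/1.5-.5,(Y+.5)/1.5-.5)
for c in ((526.5,293.5),(517.5,94)): print(p2w(p,f(*c),.095))
for c in ((502,266),(493,101)): print('body',p2w(p,f(*c),.035))
go(.548,.379,.18,-.168+np.pi/2)
```

```text
[0.54871333 0.38467568 0.095     ]
[0.43443258 0.38963039 0.095     ]
body [0.54643622 0.38404232 0.035     ]
body [0.43271078 0.38949723 0.035     ]
t 31.98 g [0.5255 0.3015 0.2245] yaw 1.4014 w 0.0664 q6 -1.07 F [1.2 0.4 0.1]
delta units [0.0912 0.4454 0.8018] rows 3 each [0.0304 0.1485 0.2673]
rot units [-0.0002 -0.0004 -0.0001] rows 1
```

Request:
play_rows(
  series=[
    [0.76,0.03,0,0.28,0,0,0],
    [0.76,0.03,0,0.28,0,0,0],
    [0.76,0.03,0,0.27,0,0,0],
    [0.76,0,0,0,0,0,0],
    [0.76,0,0.25,0,0,0,0],
    [0.76,0,0.25,0,0,0,0],
    [0.76,0,0,0,0,0,0],
    [0.76,0,0,0,0,0,0],
    [0.76,0,0,0,0,0,0],
  ],
)

```text
time: 32.73
position: [0.5485, 0.3823, 0.1817]
tool_rot: [-0.704, 0.059, -0.06, 0.705]
ft_force: [0.4, 0.4, 0.4]
grip_width: 0.0661
```

Run:
```python
from h import *
go(.5485,.381,.08,-.168+np.pi/2)
import pickle
pickle.dump(cam('wrist'),open('w14.pkl','wb'))
im=eyes.camera('wrist');crop(im,0,0,512,384,1.5,'w14.png')
im=eyes.camera('scene');crop(im,255,80,365,170,6,'s14.png')
```

```text
t 32.73 g [0.5485 0.3824 0.1757] yaw 1.4022 w 0.0661 q6 -0.96 F [0.4 0.4 0.4]
delta units [ 0.0011  0.9573 -0.015 ] rows 3 each [ 0.0004  0.3191 -0.005 ]
rot units [-0.0005 -0.0002  0.0003] rows 1
```

View pics/w14.png

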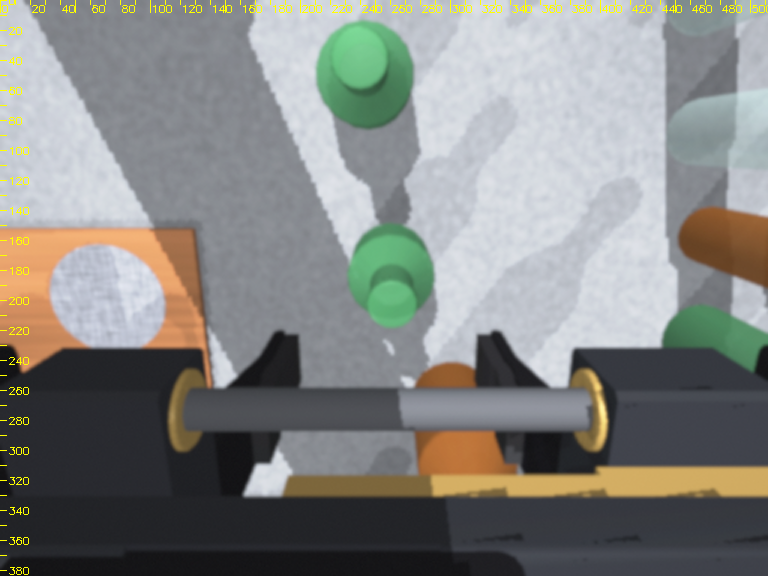

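View pics/s14.png

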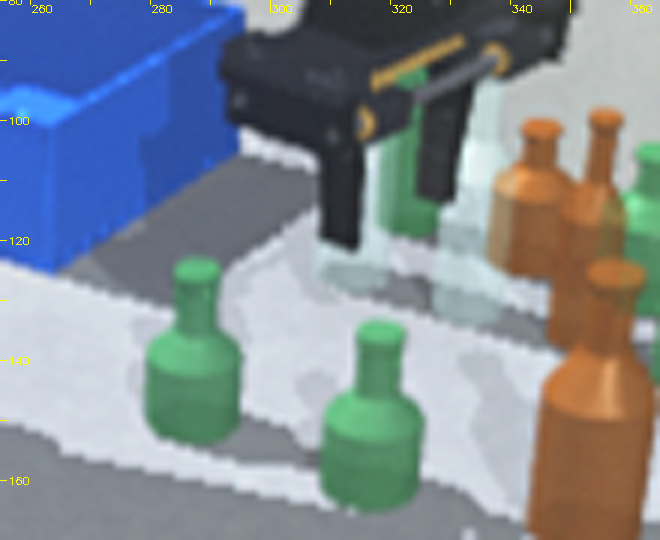

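Run:
```python
from h import *
import pickle
p=pickle.load(open('w14.pkl','rb'))
f=lambda X,Y:((X+.5)/1.5-.5,(Y+.5)/1.5-.5)
for c in ((392,303.5),(360,56.5)): print(p2w(p,f(*c),.095))
for c in ((391,268),): print('body',p2w(p,f(*c),.035))
```

```text
[0.54873143 0.38518099 0.095     ]
[0.43413446 0.39024433 0.095     ]
body [0.54578943 0.38569572 0.035     ]
```

Request:
play_rows(
  series=[
    [0.76,0,0.25,0.012,0,0,0],
    [0.76,0,0.3,0,0,0,0],
    [0.76,0,0.25,0,0,0,0],
    [0.76,0,0.15,0,0,0,0],
    [0.76,0,0,0,0,0,0],
    [0.76,0,0,0,0,0,0],
    [0.76,0,0,0,0,0,0],
  ],
)

```text
time: 33.42
position: [0.5491, 0.385, 0.0879]
tool_rot: [-0.704, 0.058, -0.06, 0.706]
ft_force: [0.4, 0.1, 0.4]
grip_width: 0.0663
```

Run:
```python
from h import *
go(.5485,.383,.08,-.168+np.pi/2)
im=eyes.camera('scene');crop(im,255,80,365,170,6,'s15.png')
im=eyes.camera('wrist');crop(im,0,0,512,384,1.5,'w15.png')
```

```text
t 33.42 g [0.5491 0.385  0.0819] yaw 1.4037 w 0.0663 q6 -0.96 F [0.4 0.1 0.4]
delta units [-0.003   0.0189 -0.0207] rows 1 each [-0.003   0.0189 -0.0207]
rot units [-0.0011  0.0003  0.0009] rows 1
```

View pics/s15.png

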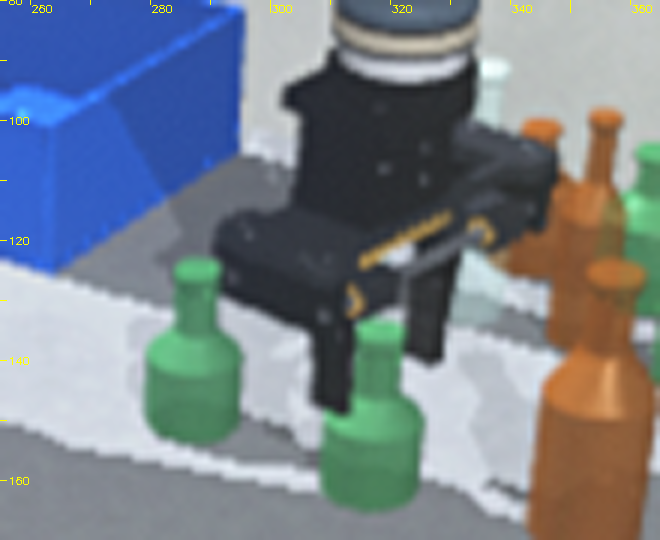

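View pics/w15.png

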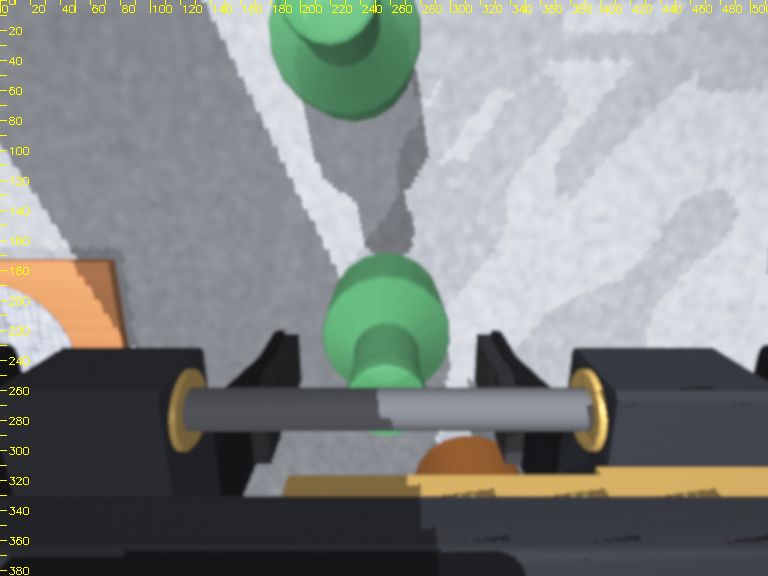

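Request:
play_rows(
  series=[
    [0.76,0,0.01,0,-0.001,0,0.001],
    [0.5,0,0,0,0,0,0],
    [0.4,0,0,0,0,0,0],
    [0,0,0,0,0,0,0],
    [0,0,0,0,0,0,0],
    [0,0,0,0,0,0,0],
    [0,0,0,0,0,0,0],
    [0,0,0,0,0,0,0],
  ],
)

```text
time: 34.18
position: [0.5476, 0.3844, 0.0848]
tool_rot: [0.705, -0.06, 0.058, -0.704]
ft_force: [0.6, 0.1, -0.3]
grip_width: 0.0276
```

Request:
play_rows(
  series=[
    [0,0,-0.1,0,0,0,0],
    [0,0,-0.25,0,0,0,0],
    [0,0,-0.35,0,0,0,0],
    [0,0,-0.25,0,0,0,0],
    [0,0,0,0,0,0,0],
    [0,0,0,0,0,0,0],
    [0,0,0,0,0,0,0],
  ],
)

```text
time: 34.77
position: [0.5471, 0.3841, 0.1794]
tool_rot: [0.706, -0.061, 0.057, -0.704]
ft_force: [-0.3, 0.7, -1.4]
grip_width: 0.0255
```

Run:
```python
from h import *
th=-.168;M=np.array([[np.cos(th),-np.sin(th)],[np.sin(th),np.cos(th)]])
for y in (.06,-.06): print(M@[-.1,y]+[.6315,.1081])
x,y=M@[-.1,-.06]+[.6315,.1081]
go(x,y,.175,-.168+np.pi/2)
im=eyes.camera('scene');crop(im,235,70,365,170,6,'s16.png')
```

```text
[0.54294053 0.18397635]
[0.52287523 0.06566581]
t 34.77 g [0.5471 0.3841 0.1734] yaw 1.4039 w 0.0255 q6 -0.96 F [-0.3  0.7 -1.4]
delta units [ 0.29   -0.0079 -3.1803] rows 8 each [ 0.0362 -0.001  -0.3975]
rot units [ 0.001   0.0004 -0.0015] rows 1
```

View pics/s16.png

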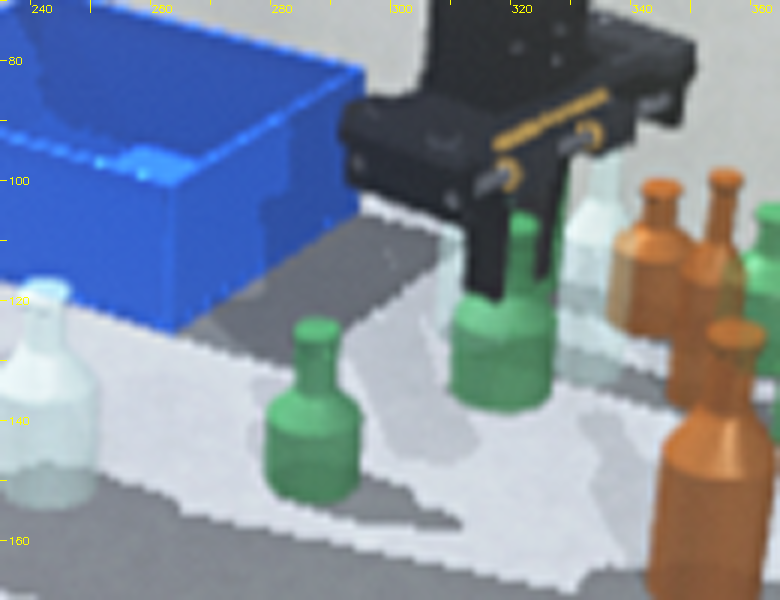

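Request:
play_rows(
  series=[
    [0,0.02,0,-0.2,0,0,0],
    [0,0.034,0,-0.37,0,0,0],
    [0,0.034,0,-0.37,0,0,0],
    [0,0.034,0,-0.37,0,0,0],
    [0,0.034,0,-0.37,0,0,0],
    [0,0.034,0,-0.37,0,0,0],
    [0,0.034,0,-0.37,0,0,0],
    [0,0.034,0,-0.37,0,0,0],
    [0,0.022,0,-0.25,0,0,0],
    [0,0.01,0,-0.14,0,0,0],
    [0,0,0,0,0,0,0],
    [0,0,0,0,0,0,0],
  ],
)

```text
time: 35.82
position: [0.5229, 0.0656, 0.1792]
tool_rot: [0.705, -0.062, 0.057, -0.704]
ft_force: [0.4, 0.1, -0.9]
grip_width: 0.0256
```

Request:
play_rows(
  series=[
    [0,0,0.25,0,0,0,0],
    [0,0,0.3,0,0,0,0],
    [0,0,0.15,0,0,0,0],
    [0,0,0,0,0,0,0],
    [0,0,0,0,0,0,0],
    [0,0,0,0,0,0,0],
  ],
)

```text
time: 36.32
position: [0.5241, 0.0669, 0.1108]
tool_rot: [0.705, -0.059, 0.058, -0.704]
ft_force: [0.7, 0.5, -2.0]
grip_width: 0.0259
```

Run:
```python
from h import *
go(.5228,.0657,.086,-.168+np.pi/2)
im=eyes.camera('wrist');crop(im,0,0,512,384,1.5,'w17.png')
im=eyes.camera('scene');crop(im,215,150,345,260,5.5,'s17.png')
```

```text
t 36.32 g [0.5241 0.0668 0.1048] yaw 1.4051 w 0.0259 q6 -1.49 F [ 0.7  0.5 -2. ]
delta units [-0.01    0.1883 -0.0131] rows 1 each [-0.01    0.1883 -0.0131]
rot units [ 0.0006  0.0007 -0.0008] rows 1
```

View pics/w17.png

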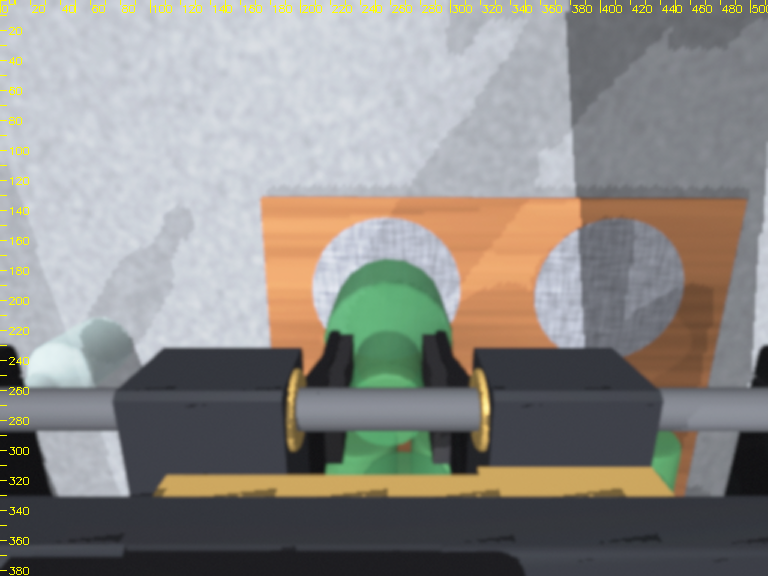

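View pics/s17.png

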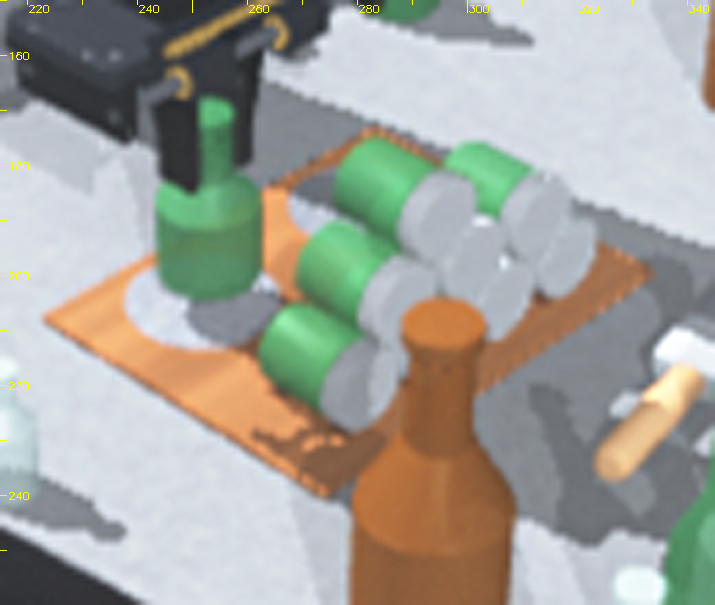

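Request:
play_rows(
  series=[
    [0,-0.01,0.1,-0.012,0.0005,0,-0.0007],
    [0,0,0.06,0,0,0,0],
    [0,0,0.01,0,0,0,0],
    [0,0,0,0,0,0,0],
    [0,0,0,0,0,0,0],
  ],
)

```text
time: 36.83
position: [0.5226, 0.065, 0.0938]
tool_rot: [0.705, -0.059, 0.059, -0.705]
ft_force: [-0.1, 0.3, -1.7]
grip_width: 0.0257
```

Request:
play_rows(
  series=[
    [0,0,0.015,0,0,0,0],
    [0,0,0,0,0,0,0],
    [0,0,0,0,0,0,0],
  ],
)

```text
time: 37.08
position: [0.5224, 0.065, 0.092]
tool_rot: [0.705, -0.059, 0.059, -0.705]
ft_force: [-0.3, -0.8, -2.0]
grip_width: 0.0253
```

Request:
play_rows(
  series=[
    [0,0,0.015,0,0,0,0],
    [0,0,0,0,0,0,0],
    [0,0,0,0,0,0,0],
  ],
)

```text
time: 37.33
position: [0.5228, 0.065, 0.0909]
tool_rot: [0.705, -0.059, 0.059, -0.705]
ft_force: [0.4, 0.5, 4.9]
grip_width: 0.0253
```

Request:
play_rows(
  series=[
    [0.35,0,0,0,0,0,0],
    [0.4,0,0,0,0,0,0],
    [0.6,0,0,0,0,0,0],
    [0.7,0,0,0,0,0,0],
    [0.7,0,0,0,0,0,0],
    [0.7,0,-0.1,0,0,0,0],
    [0.7,0,-0.3,0,0,0,0],
    [0.7,0,-0.4,0,0,0,0],
    [0.7,0,-0.3,0,0,0,0],
    [0.7,0,0,0,0,0,0],
    [0.7,0,0,0,0,0,0],
  ],
)

```text
time: 38.25
position: [0.5236, 0.065, 0.2029]
tool_rot: [0.705, -0.057, 0.06, -0.705]
ft_force: [0.0, -0.3, -0.9]
grip_width: 0.0607
```

Run:
```python
from h import *
go(.46,.36,.20,-.168+np.pi/2)
im=eyes.camera('scene');crop(im,215,100,365,240,5,'s18.png')
```

```text
t 38.25 g [0.5237 0.065  0.1969] yaw 1.4040 w 0.0607 q6 -1.49 F [ 0.  -0.3 -0.9]
delta units [-1.1175 -0.0358  2.8038] rows 8 each [-0.1397 -0.0045  0.3505]
rot units [0.     0.0004 0.0014] rows 1
```

View pics/s18.png

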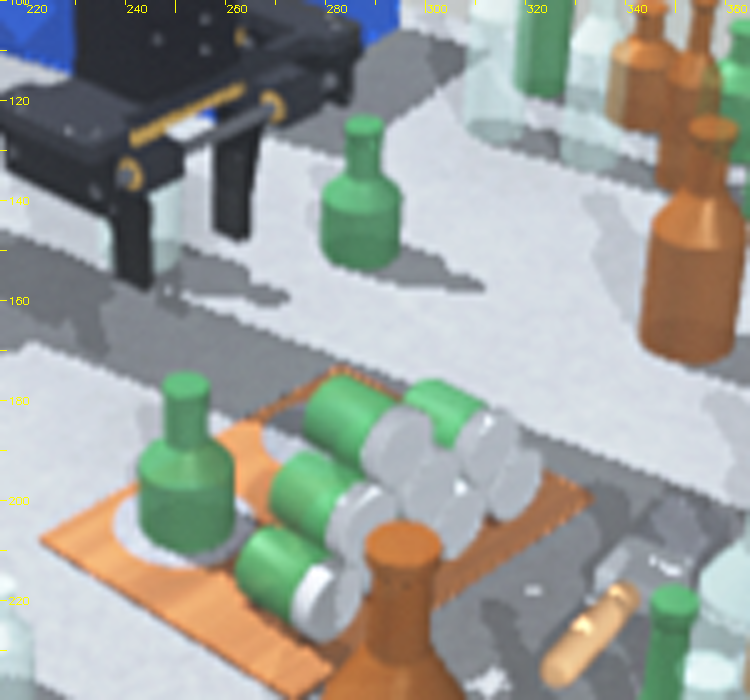

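Request:
play_rows(
  series=[
    [0.76,-0.09,0,0.23,0,0,0.001],
    [0.76,-0.14,0,0.35,0,0,0],
    [0.76,-0.14,0,0.35,0,0,0],
    [0.76,-0.14,0,0.35,0,0,0],
    [0.76,-0.14,0,0.35,0,0,0],
    [0.76,-0.14,0,0.35,0,0,0],
    [0.76,-0.14,0,0.35,0,0,0],
    [0.76,-0.09,0,0.23,0,0,0],
    [0.76,0,0,0,0,0,0],
    [0.76,0,0,0,0,0,0],
    [0.76,0,0,0,0,0,0],
  ],
)

```text
time: 39.22
position: [0.4634, 0.3335, 0.1992]
tool_rot: [0.705, -0.061, 0.056, -0.704]
ft_force: [-0.3, -0.2, 0.1]
grip_width: 0.0663
```

Run:
```python
from h import *
import pickle
go(.4344,.387,.15,-.168+np.pi/2)
pickle.dump(cam('wrist'),open('w19.pkl','wb'))
im=eyes.camera('wrist');crop(im,0,0,512,384,1.5,'w19.png')
```

```text
t 39.22 g [0.4634 0.3335 0.1932] yaw 1.4043 w 0.0663 q6 -0.98 F [-0.3 -0.2  0.1]
delta units [-0.3716  0.4336  0.4805] rows 2 each [-0.1858  0.2168  0.2402]
rot units [ 0.0009  0.0005 -0.0022] rows 1
```

View pics/w19.png

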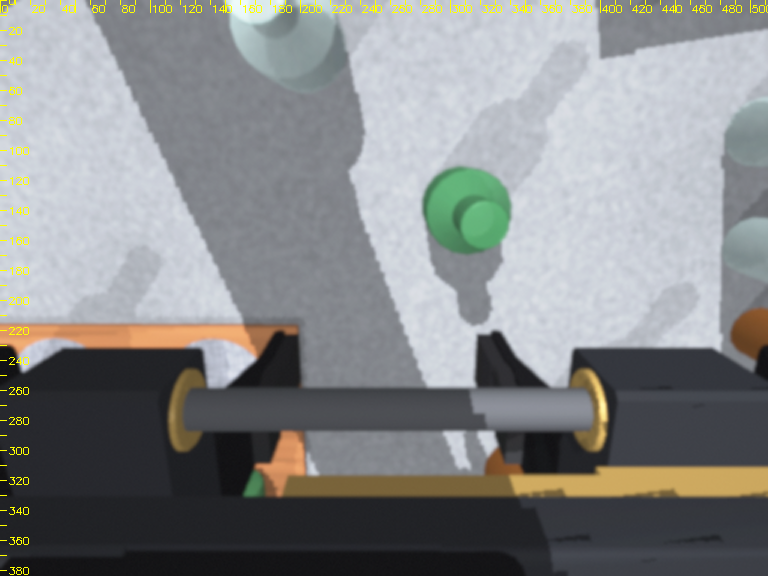

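Run:
```python
from h import *
import pickle
p=pickle.load(open('w19.pkl','rb'))
f=lambda X,Y:((X+.5)/1.5-.5,(Y+.5)/1.5-.5)
print(p2w(p,f(484.5,224.5),.095),'body',p2w(p,f(467,210),.035))
go(.4344,.389,.15,-.168+np.pi/2)
```

```text
[0.4340379  0.38960226 0.095     ] body [0.43403502 0.3901457  0.035     ]
t 39.27 g [0.4638 0.3332 0.1936] yaw 1.4031 w 0.0659 q6 -0.98 F [0.2 0.3 0.6]
delta units [-0.3806  0.4368  0.5026] rows 2 each [-0.1903  0.2184  0.2513]
rot units [ 0.0008  0.0001 -0.002 ] rows 1
```

Request:
play_rows(
  series=[
    [0.76,-0.13,0,0.17,0.001,0,-0.002],
    [0.76,-0.13,0,0.17,0,0,0],
    [0.76,-0.125,0,0.16,0,0,0],
    [0.76,0,0,0,0,0,0],
    [0.76,0,0.2,0,0,0,0],
    [0.76,0,0.2,0,0,0,0],
    [0.76,0,0,0,0,0,0],
    [0.76,0,0,0,0,0,0],
    [0.76,0,0,0,0,0,0],
  ],
)

```text
time: 40.02
position: [0.4358, 0.3894, 0.1613]
tool_rot: [-0.704, 0.059, -0.06, 0.706]
ft_force: [0.7, -0.6, -0.3]
grip_width: 0.0662
```

Run:
```python
from h import *
go(.4343,.3885,.08,-.168+np.pi/2)
im=eyes.camera('wrist');crop(im,0,0,512,384,1.5,'w20.png')
```

```text
t 40.02 g [0.4358 0.3894 0.1553] yaw 1.4024 w 0.0662 q6 -0.86 F [ 0.7 -0.6 -0.3]
delta units [-0.0149  0.7528 -0.0132] rows 2 each [-0.0075  0.3764 -0.0066]
rot units [-0.0009 -0.0001  0.0008] rows 1
```

View pics/w20.png

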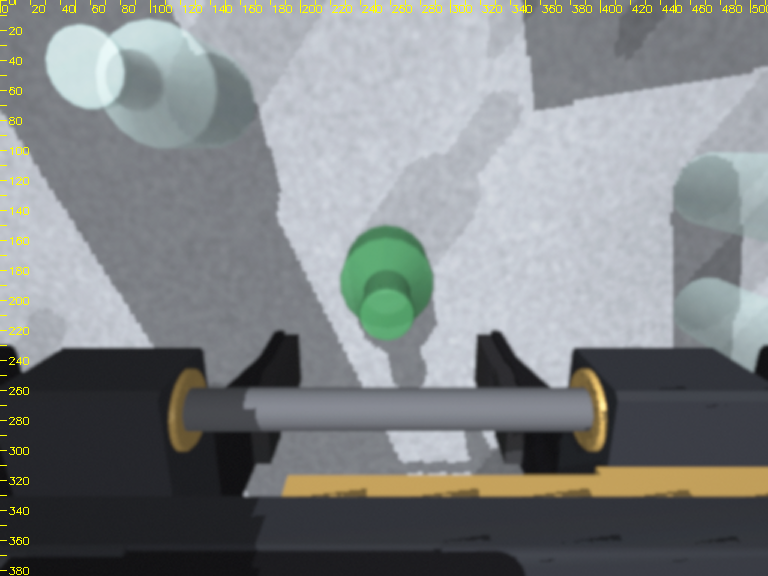

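Centred between the jaws (neck at 387 px, jaws' middle 388). Descend and grip.

Request:
play_rows(
  series=[
    [0.76,-0.015,0.25,-0.003,-0.001,0,0.0008],
    [0.76,0,0.25,0,0,0,0],
    [0.76,0,0.15,0,0,0,0],
    [0.76,0,0.1,0,0,0,0],
    [0.76,0,0,0,0,0,0],
    [0.76,0,0,0,0,0,0],
    [0.76,0,0,0,0,0,0],
  ],
)

```text
time: 40.65
position: [0.4343, 0.3907, 0.0871]
tool_rot: [-0.704, 0.058, -0.06, 0.705]
ft_force: [-0.2, -0.2, -0.1]
grip_width: 0.0662
```

Request:
play_rows(
  series=[
    [0.6,0,0,0,0,0,0],
    [0.5,0,0,0,0,0,0],
    [0.4,0,0,0,0,0,0],
    [0,0,0,0,0,0,0],
    [0,0,0,0,0,0,0],
    [0,0,0,0,0,0,0],
    [0,0,0,0,0,0,0],
    [0,0,0,0,0,0,0],
    [0,0,0,0,0,0,0],
  ],
)

```text
time: 41.4
position: [0.4332, 0.3901, 0.0858]
tool_rot: [0.705, -0.059, 0.059, -0.704]
ft_force: [0.1, -0.2, 0.8]
grip_width: 0.0253
```

Request:
play_rows(
  series=[
    [0,0,-0.1,0,0,0,0],
    [0,0,-0.25,0,0,0,0],
    [0,0,-0.35,0,0,0,0],
    [0,0,-0.25,0,0,0,0],
    [0,0,0,0,0,0,0],
    [0,0,0,0,0,0,0],
    [0,0,0,0,0,0,0],
  ],
)

```text
time: 41.98
position: [0.4325, 0.3897, 0.1802]
tool_rot: [0.705, -0.06, 0.058, -0.704]
ft_force: [-0.5, 0.5, -2.8]
grip_width: 0.0259
```

Run:
```python
from h import *
go(.5429,.1842,.175,-.168+np.pi/2)
im=eyes.camera('scene');crop(im,215,80,365,220,5,'s21.png')
```

```text
t 41.98 g [0.4325 0.3897 0.1742] yaw 1.4039 w 0.0259 q6 -0.86 F [-0.5  0.5 -2.8]
delta units [ 1.4305 -0.0075 -1.8433] rows 6 each [ 0.2384 -0.0012 -0.3072]
rot units [ 0.0005  0.0003 -0.0006] rows 1
```

View pics/s21.png

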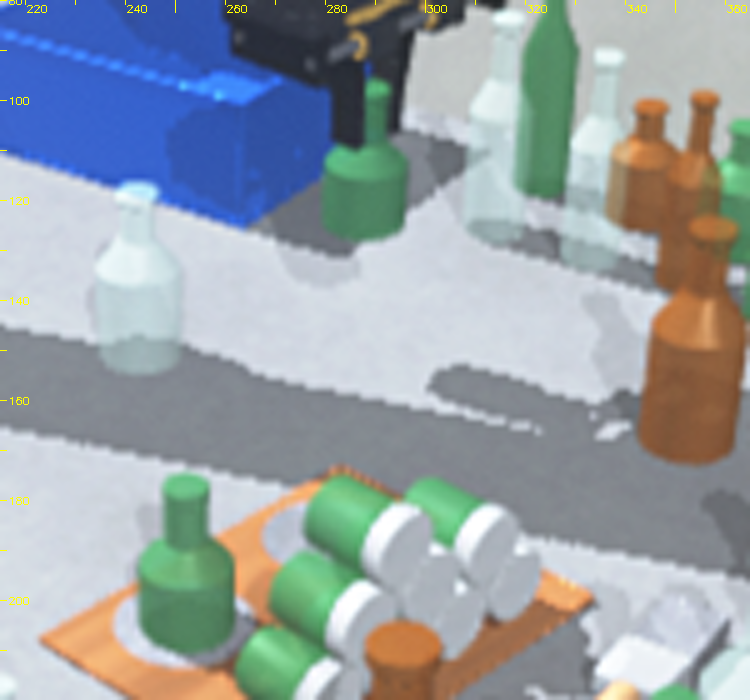

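Request:
play_rows(
  series=[
    [0,0.14,0,-0.18,0,0,0],
    [0,0.238,0,-0.307,0,0,0],
    [0,0.238,0,-0.307,0,0,0],
    [0,0.238,0,-0.307,0,0,0],
    [0,0.238,0,-0.307,0,0,0],
    [0,0.198,0,-0.255,0,0,0],
    [0,0.14,0,-0.18,0,0,0],
    [0,0,0,0,0,0,0],
    [0,0,0,0,0,0,0],
    [0,0,0,0,0,0,0],
  ],
)

```text
time: 42.87
position: [0.5423, 0.1849, 0.1793]
tool_rot: [0.705, -0.061, 0.058, -0.704]
ft_force: [-0.5, 0.8, -1.6]
grip_width: 0.0254
```

Request:
play_rows(
  series=[
    [0,0,0.25,0,0,0,0],
    [0,0,0.3,0,0,0,0],
    [0,0,0.15,0,0,0,0],
    [0,0,0,0,0,0,0],
    [0,0,0,0,0,0,0],
    [0,0,0,0,0,0,0],
  ],
)

```text
time: 43.37
position: [0.5439, 0.1857, 0.1114]
tool_rot: [0.705, -0.058, 0.059, -0.705]
ft_force: [0.3, -0.2, -1.6]
grip_width: 0.0257
```

Run:
```python
from h import *
go(.5429,.1842,.087,-.168+np.pi/2)
im=eyes.camera('scene');crop(im,215,120,345,230,5.5,'s22.png')
```

```text
t 43.37 g [0.5439 0.1857 0.1054] yaw 1.4054 w 0.0257 q6 -1.27 F [ 0.3 -0.2 -1.6]
delta units [-0.007   0.1843 -0.0169] rows 1 each [-0.007   0.1843 -0.0169]
rot units [-0.      0.0008  0.0002] rows 1
```

View pics/s22.png

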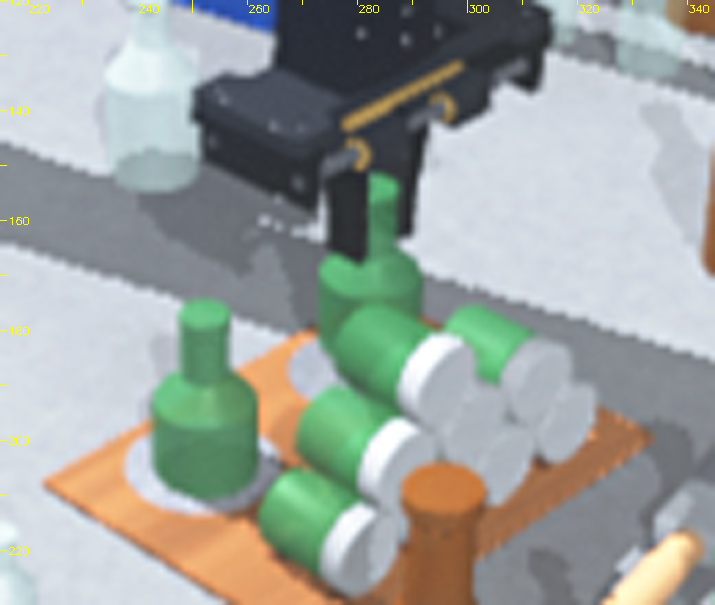

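Request:
play_rows(
  series=[
    [0,-0.007,0.1,-0.014,0,0,0],
    [0,0,0.06,0,0,0,0],
    [0,0,0.02,0,0,0,0],
    [0,0,0,0,0,0,0],
    [0,0,0,0,0,0,0],
  ],
)

```text
time: 43.83
position: [0.5427, 0.1834, 0.0926]
tool_rot: [0.705, -0.059, 0.059, -0.704]
ft_force: [0.1, 0.6, -2.5]
grip_width: 0.0256
```

Request:
play_rows(
  series=[
    [0,0,0.015,0,0,0,0],
    [0,0,0,0,0,0,0],
    [0,0,0,0,0,0,0],
  ],
)

```text
time: 44.08
position: [0.5432, 0.1834, 0.0917]
tool_rot: [0.705, -0.059, 0.059, -0.705]
ft_force: [0.1, -1.1, 0.1]
grip_width: 0.0254
```

Request:
play_rows(
  series=[
    [0,0,0.007,0,0,0,0],
    [0,0,0,0,0,0,0],
    [0,0,0,0,0,0,0],
  ],
)

```text
time: 44.33
position: [0.5433, 0.1833, 0.0917]
tool_rot: [0.705, -0.059, 0.059, -0.705]
ft_force: [-0.8, -1.6, 5.8]
grip_width: 0.0257
```

Request:
play_rows(
  series=[
    [0.35,0,0,0,0,0,0],
    [0.4,0,0,0,0,0,0],
    [0.6,0,0,0,0,0,0],
    [0.7,0,0,0,0,0,0],
    [0.7,0,0,0,0,0,0],
    [0.7,0,-0.1,0,0,0,0],
    [0.7,0,-0.3,0,0,0,0],
    [0.7,0,-0.4,0,0,0,0],
    [0.7,0,-0.3,0,0,0,0],
    [0.7,0,-0.2,0,0,0,0],
    [0.7,0,0,0,0,0,0],
  ],
)

```text
time: 45.25
position: [0.5458, 0.1841, 0.2264]
tool_rot: [-0.704, 0.055, -0.063, 0.705]
ft_force: [0.7, 0.6, -0.2]
grip_width: 0.0603
```

Run:
```python
from h import *
go(.36,.48,.22)
```

```text
t 45.25 g [0.5459 0.1841 0.2204] yaw 1.4041 w 0.0603 q6 -1.27 F [ 0.7  0.6 -0.2]
delta units [-2.3243 -0.0119  2.6097] rows 9 each [-0.2583 -0.0013  0.29  ]
```

Move the arm aside for a clear top view.

Request:
play_rows(
  series=[
    [0.7,-0.2,-0.05,0.22,0,0,0],
    [0.7,-0.258,0,0.29,0,0,0],
    [0.7,-0.258,0,0.29,0,0,0],
    [0.7,-0.258,0,0.29,0,0,0],
    [0.7,-0.258,0,0.29,0,0,0],
    [0.7,-0.258,0,0.29,0,0,0],
    [0.7,-0.258,0,0.29,0,0,0],
    [0.7,-0.2,0,0.22,0,0,0],
    [0.7,0,0,0,0,0,0],
    [0.7,0,0,0,0,0,0],
    [0.7,0,0,0,0,0,0],
  ],
)

```text
time: 46.17
position: [0.3867, 0.4303, 0.2252]
tool_rot: [0.705, -0.059, 0.058, -0.704]
ft_force: [1.1, 0.3, -0.0]
grip_width: 0.061
```

Run:
```python
from h import *
im=eyes.camera('top');crop(im,195,150,290,230,8,'t23.png');crop(im,0,0,512,384,1.5,'t23f.png')
im=eyes.camera('scene');crop(im,195,120,345,230,5,'s23.png')
p=cam('top')
print(w2p(p,[[.5228,.065,.101],[.5433,.184,.101]]),w2p(p,[[.5228,.065,.006],[.5433,.184,.006]]))
for y,z in ((-.05,.0642),(0,.0642),(.05,.0642),(-.025,.1004)):
    th=-.168;M=np.array([[np.cos(th),-np.sin(th)],[np.sin(th),np.cos(th)]])
    q=[list(M@[x,y]+[.6315,.108])+[z+.017] for x in (-.028,.028)];print(y,w2p(p,q).round(1).tolist())
```

```text
[[255.2903392  202.62639725]
 [220.15235117 196.8946815 ]] [[255.99856654 205.38812491]
 [223.08109801 200.01334251]]
-0.05 [[255.8, 182.3], [258.4, 166.5]]
0 [[241.5, 180.0], [244.2, 164.3]]
0.05 [[227.3, 177.7], [230.0, 162.0]]
-0.025 [[248.2, 179.4], [250.9, 163.3]]
```

View pics/t23.png

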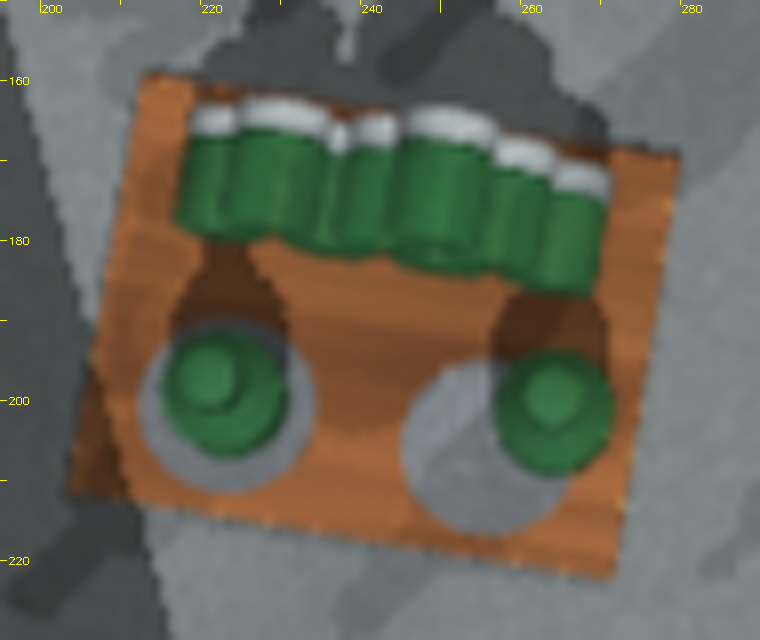

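View pics/t23f.png

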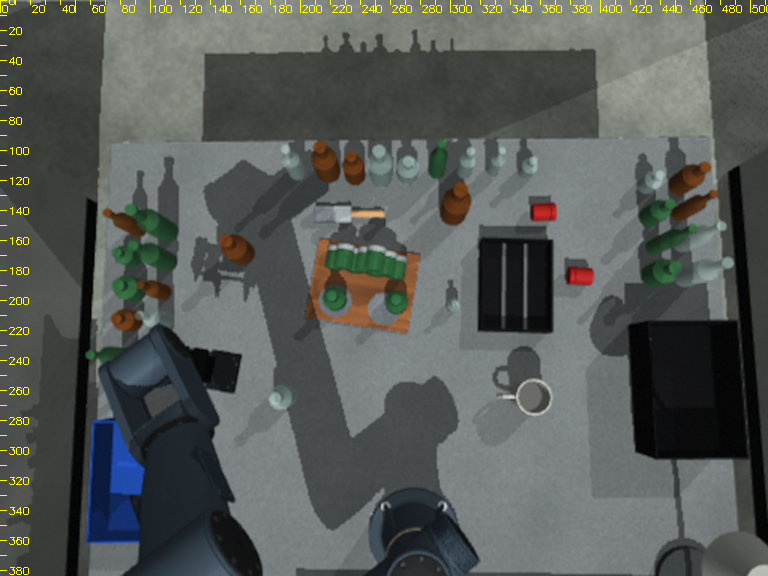

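View pics/s23.png

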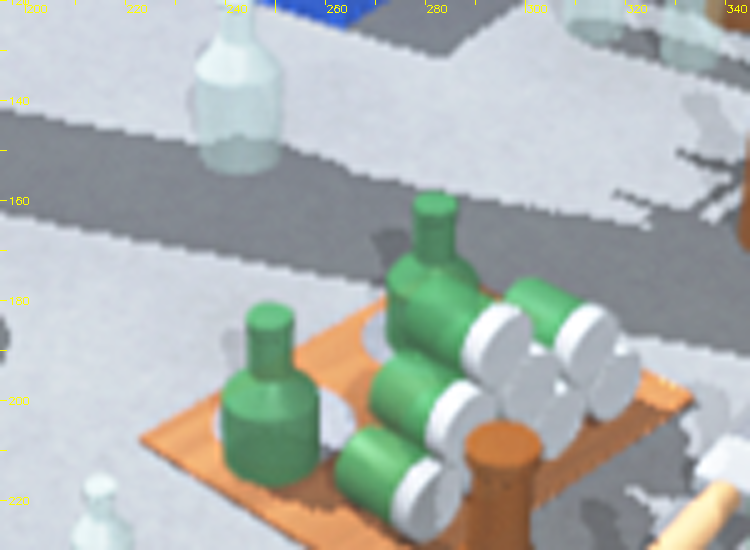

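Run:
```python
from h import *
p=cam('top');f=lambda X,Y:(195+(X+.5)/8-.5,150+(Y+.5)/8-.5)
print('right',p2w(p,f(555,399),.101),p2w(p,f(554,413),.046),'left',p2w(p,f(209,377),.101),p2w(p,f(224,394),.046))
go(.539,.036,.225,-.168+np.pi/2)
```

```text
right [0.53341224 0.0356759  0.101     ] [0.53345874 0.03645043 0.046     ] left [0.54399232 0.18218984 0.101     ] [0.54305777 0.18164489 0.046     ]
t 46.27 g [0.3876 0.4297 0.2194] yaw 1.4024 w 0.0612 q6 -0.76 F [-0.4 -0.1  0.1]
delta units [ 2.1528 -0.0536 -3.6277] rows 11 each [ 0.1957 -0.0049 -0.3298]
rot units [ 0.0004 -0.0001 -0.0002] rows 1
```

Request:
play_rows(
  series=[
    [0.76,0.12,0,-0.2,0,0,0],
    [0.76,0.2,0,-0.346,0,0,0],
    [0.76,0.2,0,-0.346,0,0,0],
    [0.76,0.2,0,-0.346,0,0,0],
    [0.76,0.2,0,-0.346,0,0,0],
    [0.76,0.2,0,-0.346,0,0,0],
    [0.76,0.2,0,-0.346,0,0,0],
    [0.76,0.2,0,-0.346,0,0,0],
    [0.76,0.2,0,-0.346,0,0,0],
    [0.76,0.2,0,-0.346,0,0,0],
    [0.76,0.177,0,-0.313,0,0,0],
    [0.76,0,0,0,0,0,0],
  ],
)

```text
time: 47.27
position: [0.537, 0.0304, 0.2261]
tool_rot: [0.706, -0.06, 0.064, -0.703]
ft_force: [0.8, 0.7, 0.9]
grip_width: 0.066
```

Request:
play_rows(
  series=[
    [0.76,0,0.25,0,0,0,0],
    [0.76,0,0.25,0,0,0,0],
    [0.76,0,0,0,0,0,0],
    [0.76,0,0,0,0,0,0],
    [0.76,0,0,0,0,0,0],
  ],
)

```text
time: 47.68
position: [0.5339, 0.0379, 0.1764]
tool_rot: [0.705, -0.059, 0.059, -0.704]
ft_force: [0.5, 0.2, 1.5]
grip_width: 0.0662
```

Run:
```python
from h import *
import pickle
go(.5335,.037,.085,-.168+np.pi/2)
pickle.dump(cam('wrist'),open('w24.pkl','wb'))
im=eyes.camera('wrist');crop(im,0,0,512,384,1.5,'w24.png')
```

```text
t 47.68 g [0.5339 0.0379 0.1704] yaw 1.4031 w 0.0662 q6 -1.54 F [0.5 0.2 1.5]
delta units [-0.0028  0.8543 -0.0092] rows 3 each [-0.0009  0.2848 -0.0031]
rot units [0.0001 0.0001 0.0001] rows 1
```

View pics/w24.png

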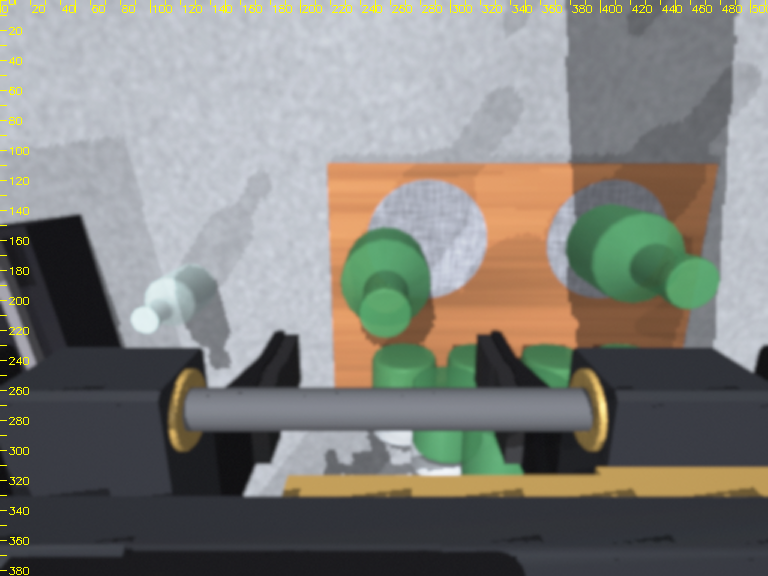

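Request:
play_rows(
  series=[
    [0.76,0,0.25,-0.005,0,0,0],
    [0.76,0,0.3,0,0,0,0],
    [0.76,0,0.2,0,0,0,0],
    [0.76,0,0.09,0,0,0,0],
    [0.76,0,0,0,0,0,0],
    [0.76,0,0,0,0,0,0],
    [0.76,0,0,0,0,0,0],
  ],
)

```text
time: 48.32
position: [0.5346, 0.0378, 0.0932]
tool_rot: [0.705, -0.058, 0.06, -0.704]
ft_force: [-0.2, -0.3, 0.7]
grip_width: 0.0663
```

Request:
play_rows(
  series=[
    [0.6,0,0,0,0,0,0],
    [0.5,0,0,0,0,0,0],
    [0.4,0,0,0,0,0,0],
    [0,0,0,0,0,0,0],
    [0,0,0,0,0,0,0],
    [0,0,0,0,0,0,0],
    [0,0,0,0,0,0,0],
    [0,0,0,0,0,0,0],
    [0,0,0,0,0,0,0],
  ],
)

```text
time: 49.07
position: [0.5333, 0.0377, 0.0916]
tool_rot: [0.705, -0.059, 0.059, -0.704]
ft_force: [-0.0, -0.6, 0.7]
grip_width: 0.0253
```

Request:
play_rows(
  series=[
    [0,0,-0.1,0,0,0,0],
    [0,0,-0.1,0,0,0,0],
    [0,0,0,0,0,0,0],
    [0,0,0,0,0,0,0],
    [0,0,0,0,0,0,0],
  ],
)

```text
time: 49.48
position: [0.5334, 0.0378, 0.112]
tool_rot: [0.705, -0.059, 0.059, -0.705]
ft_force: [0.2, -0.4, -1.3]
grip_width: 0.0256
```

Run:
```python
from h import *
go(.5228,.0657,.1,-.168+np.pi/2)
```

```text
t 49.48 g [0.5334 0.0378 0.106 ] yaw 1.4038 w 0.0256 q6 -1.54 F [ 0.2 -0.4 -1.3]
delta units [-0.1513  0.0601  0.2574] rows 1 each [-0.1513  0.0601  0.2574]
rot units [0.0001 0.0003 0.0001] rows 1
```

Request:
play_rows(
  series=[
    [0,-0.07,0,0.12,0,0,0],
    [0,-0.08,0,0.137,0,0,0],
    [0,0,0,0,0,0,0],
    [0,0,0.1,0,0,0,0],
    [0,0,0.07,0,0,0,0],
    [0,0,0.02,0,0,0,0],
    [0,0,0,0,0,0,0],
    [0,0,0,0,0,0,0],
    [0,0,0,0,0,0,0],
  ],
)

```text
time: 50.23
position: [0.5229, 0.0653, 0.0923]
tool_rot: [0.705, -0.059, 0.059, -0.704]
ft_force: [-0.4, -0.5, -1.3]
grip_width: 0.0255
```

Request:
play_rows(
  series=[
    [0,0,0.01,0,0,0,0],
    [0,0,0,0,0,0,0],
    [0,0,0,0,0,0,0],
  ],
)

```text
time: 50.48
position: [0.5229, 0.0655, 0.0916]
tool_rot: [0.705, -0.059, 0.059, -0.705]
ft_force: [1.0, 0.6, -1.3]
grip_width: 0.0256
```

Request:
play_rows(
  series=[
    [0,0,0.012,0,0,0,0],
    [0,0,0,0,0,0,0],
    [0,0,0,0,0,0,0],
  ],
)

```text
time: 50.73
position: [0.5231, 0.0654, 0.0914]
tool_rot: [0.705, -0.059, 0.059, -0.704]
ft_force: [-2.0, -0.8, 6.6]
grip_width: 0.0256
```

Request:
play_rows(
  series=[
    [0.35,0,0,0,0,0,0],
    [0.4,0,0,0,0,0,0],
    [0.6,0,0,0,0,0,0],
    [0.7,0,0,0,0,0,0],
    [0.7,0,0,0,0,0,0],
    [0.7,0,-0.1,0,0,0,0],
    [0.7,0,-0.3,0,0,0,0],
    [0.7,0,-0.4,0,0,0,0],
    [0.7,0,-0.3,0,0,0,0],
    [0.7,0,-0.2,0,0,0,0],
    [0.7,0,0,0,0,0,0],
    [0.7,0,0,0,0,0,0],
  ],
)

```text
time: 51.73
position: [0.5235, 0.0657, 0.2222]
tool_rot: [0.705, -0.058, 0.06, -0.705]
ft_force: [-0.2, 0.5, -0.3]
grip_width: 0.0606
```

Request:
play_rows(
  series=[
    [0.7,-0.1,0,0.3,0,0,0],
    [0.7,-0.13,0,0.35,0,0,0],
    [0.7,-0.13,0,0.35,0,0,0],
    [0.7,-0.13,0,0.35,0,0,0],
    [0.7,-0.13,0,0.35,0,0,0],
    [0.7,-0.13,0,0.35,0,0,0],
    [0.7,-0.13,0,0.35,0,0,0],
    [0.7,-0.13,0,0.35,0,0,0],
    [0.7,-0.13,0,0.35,0,0,0],
    [0.7,-0.1,0,0.25,0,0,0],
    [0.7,0,0,0,0,0,0],
    [0.7,0,0,0,0,0,0],
  ],
)

```text
time: 52.73
position: [0.4546, 0.4172, 0.2184]
tool_rot: [0.706, -0.059, 0.057, -0.704]
ft_force: [-0.4, -0.1, -0.8]
grip_width: 0.061
```

Run:
```python
from h import *
im=eyes.camera('top');crop(im,195,150,290,230,8,'t25.png');crop(im,0,0,512,384,1.5,'t25f.png')
im=eyes.camera('scene');crop(im,195,120,345,230,5,'s25.png')
go(.5,.4,.2)
```

```text
t 52.83 g [0.4556 0.4154 0.213 ] yaw 1.4038 w 0.0610 q6 -0.84 F [ 0.1 -0.8  0. ]
delta units [ 0.4639  0.1286 -0.0773] rows 2 each [ 0.232   0.0643 -0.0387]
```

View pics/t25.png

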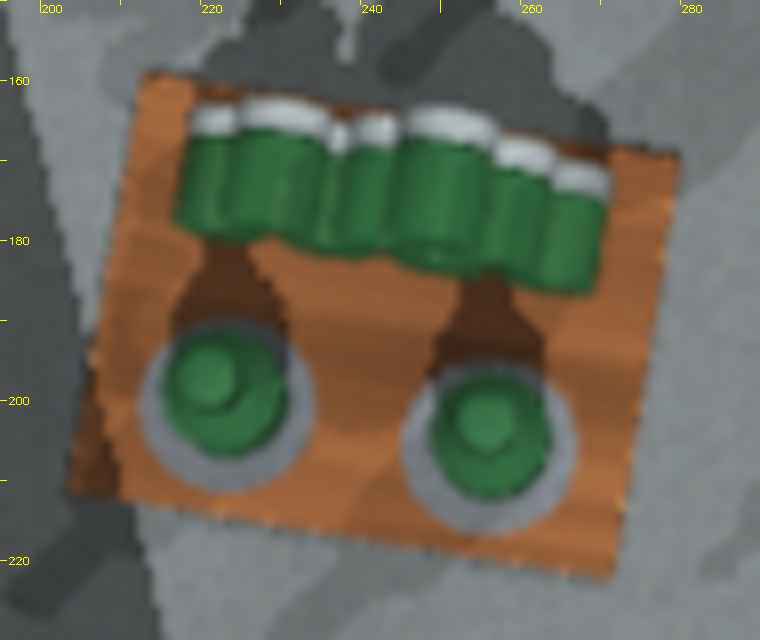

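View pics/s25.png

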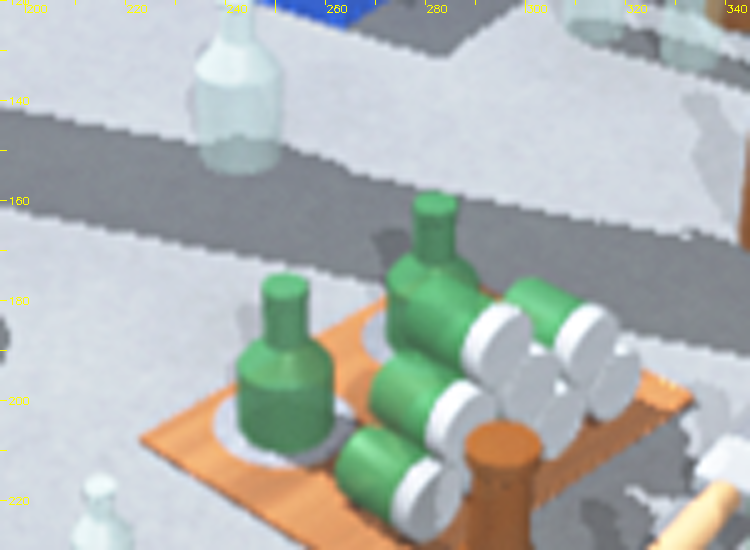

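View pics/t25f.png

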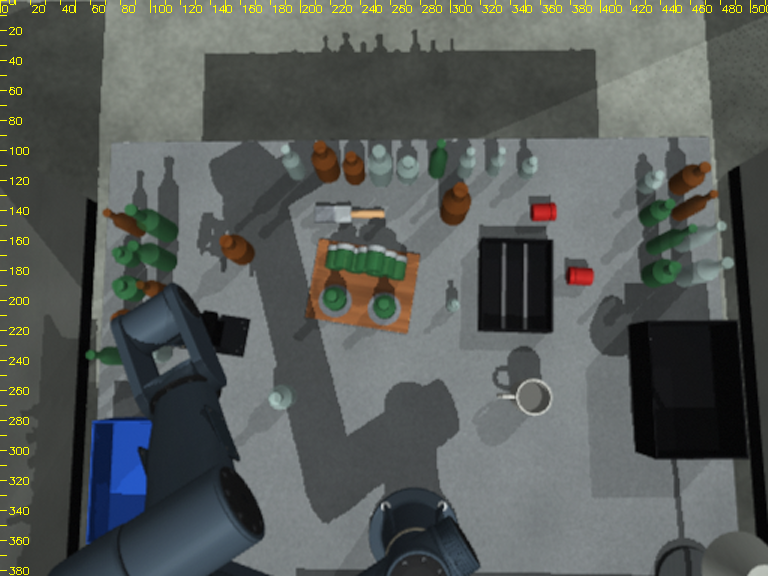

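Request:
play_rows(
  series=[
    [0.7,0,0,0,0,0,0],
    [0.7,0,0,0,0,0,0],
    [0.7,0,0,0,0,0,0],
    [0.7,0,0,0,0,0,0],
  ],
)

```text
time: 53.17
position: [0.4567, 0.4157, 0.2205]
tool_rot: [0.705, -0.06, 0.059, -0.704]
ft_force: [-0.1, 0.3, -0.7]
grip_width: 0.0608
```

Run:
```python
from h import *
im=eyes.camera('top');p=cam('top');a=np.load('top0.npy')
crop(im,195,150,290,230,8,'t26.png')
ticket.hand_in()
```

```text
the job is handed in; nothing more can be done
```

View pics/t26.png

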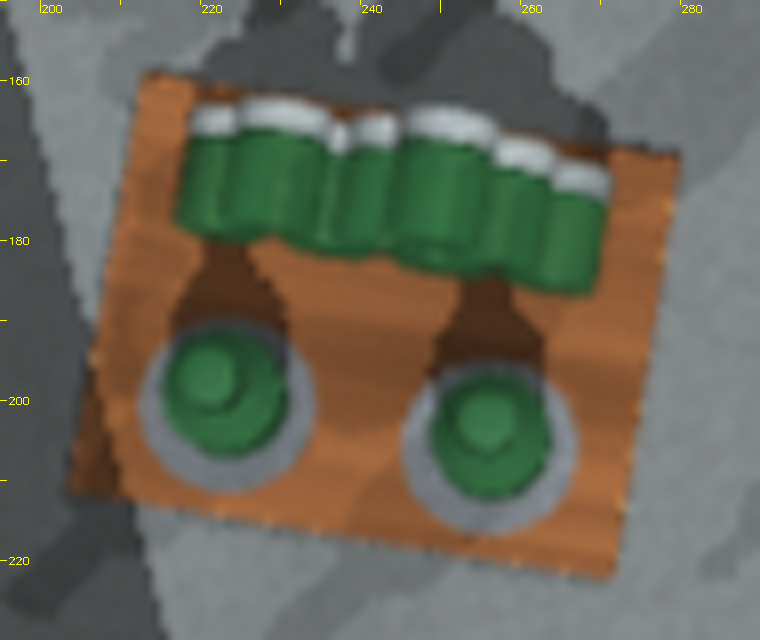

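The crate held four green jars. I built them into the pyramid, three in the gaps of the waxed row and one on top in the right-hand gap. Then I stood a squat bottle on each felt pad. The job was handed in at about 53 s, and `hand_in` reports no verdict.

While I was placing the second bottle, the one already on the right pad was knocked about 30 mm aside. The check picture showed this, so I gripped it again and put it back.

- **Jars and bottles:** in the last top view the four jars lie along the board in their gaps and the crate is empty. Both bottles are upright on their pads. The left one measured about 2 mm from its pad's centre. The right one was released within 1 mm of its pad's centre by the arm's own reading; the picture shows it in the middle, but I did not measure it there again.
- **Bystanders and arm:** the bystanders appear where they were, judged by eye only. The arm was at rest, clear of everything.
- **A check that disagreed:** for the bottles' starting positions, the wrist camera and the top camera differed by 4–5 mm in y. The self-centring grip made that harmless.

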